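Swap the model boats back onto their own cradles

ROBOT

A 6-joint arm with a two-finger parallel gripper is mounted at the origin on the work surface. World frame = base frame: x ahead of the robot, y to its left, z up, the work surface at z = 0. Lengths are in m, angles in rad, forces in N, time in s.
With the tool pointing down it reaches from about 0.35 to 0.775 m from the base axis. Payload 5.5 kg.
Tool frame: the origin (TCP) lies midway between the tips of the shut fingers; the grasp point (between the pads) lies 19 mm behind it (ctrl.hold_point_z is the distance from the TCP to the grasp point, in m); z points along the fingers, y is the line along which they close (so a half turn about z gives the same grasp; the last joint's range is limited). The gripper opens to 85 mm and grips with 20 to 120 N. Pads are 22 mm wide; open, the fingers measure 114 mm over their backs; the gripper's body (76 mm by 85 mm) begins 54 mm behind the grasp point. The pads swing forward as they close: fully open they stand 13 mm farther back than shut.
Start: joints at [1.2, 0.313, 0.046, 1.304, 0, 1.431], TCP at [0.132, 0.56, 0.231] pointing down, gripper open.
Joint ranges: [-2.76, 2.76], [-0.86, 1.69], [-1.03, 1.26], [-2.2, 2.34], [-1.47, 1.5], [-3.14, 3.14]. Speed limits (rad/s): [2.57, 2.57, 3.14, 3.14, 3.14, 3.14].

INTERFACE

Orientations are given as [roll, pitch, yaw] about the fixed x, y, z axes, in that order (R = Rz(yaw) Ry(pitch) Rx(roll)).
In Python, from plant import ctrl gives the robot as it stands.
- The arm moves only by the tool carry_out, never from a script. Its argument "plan" is a list of rows, each an object of numbers: "jaw": the opening, from 0 (shut) to 1 (fully open); "x", "y", "z": the shift along the tool's x, y, z as a fraction of full scale; "wx", "wy", "wz": the turn, a rotation vector about the tool's x, y, z as a fraction of full scale. In form: [{"jaw": .., "x": .., "y": .., "z": .., "wx": .., "wy": .., "wz": ..}, ...]. A call has 1 to 8 rows; each row is the pose to reach, as a shift and turn from the pose commanded when the call began, along the tool's axes at that moment, turning the shorter way round; what a row does not reach only later rows make up. Full scale, the value 1, is 500 mm for a shift and pi rad for a turn. A row lasts 1/10 s, in which the tool goes at most 50 mm and 8.59 degrees, less where a joint would pass 70% of its speed; a pose out of reach is approached as far as the arm can. A call with a number of a shift or a turn outside -1 to 1 is refused whole. A call with a gripper value outside its range is refused whole. The fingers move at their own pace and stop on an object; "grip_force" is the grip in N (left out, the last holds). Time passes only in rows, so rows that repeat a pose let the fingers close. It gives the time, the measured TCP pose, the force, the opening and the grip force at its end, in the units of the state.
- ctrl.sense(): the state, without advancing time (a new reading comes with each control period).
- ctrl.camera(name): name is "scene" or "top" or "wrist"; returns the picture (480x640x3 uint8, red, green, blue); there is no depth.
- ctrl.get_calibration(name): a dict with "fx", "fy", "cx", "cy" (pixels), "dist_coeffs" ([k1, k2, p1, p2, k3] as OpenCV has them; the pictures are not rectified), "position" and "orientation" of the camera in the world; the wrist camera has in their place "hand_eye" (4x4, takes a point from camera to tool coordinates, whose origin is the TCP and whose axes are the flange's). Camera axes: x right, y down, z forward; pixel columns grow to the right and rows downward; lengths in m; the calibration is good to about 2 mm. A picture is of the moment at which its call begins: read the wrist's pose just before it. get_calibration takes no time and is no camera call.
- ctrl.job_done(): hands the job in; it is judged then, once.
The state is a dict: "clock": time; "joint_positions": joint angles; "qvel": joint speeds; "tau": joint torques, N m; "tcp_pos": TCP position; "tcp_rot": TCP orientation; "wrist_force": force on the tool from outside, world axes, zero at the start; "ft_torque": the same for the moment, N m; "grip_width": finger opening in m; "grip_force": force on a finger pad.
Only numpy, scipy, OpenCV 4.12 (cv2) and the standard library are available. Lean on these libraries where they do the work, as an engineer would, in place of code of your own. Each camera call takes 0.05 s, during which the arm holds its last target. There are 200 camera calls.

TASK

The three model boats are standing on each other's cradles: put every boat onto the cradle painted in its own hull colour, settled level between the cheeks and centred along the cradle (bow to either end), parking one on the bare-wood spare cradle on the way to make room. Set the boats down without dropping them or tipping them over, and leave the two paint jars and the glue bottle standing where they are.

Things in the scene. Friction and masses are not known exactly. Their poses are not given: they have to be found in the camera images.
- boat_red: Loose red model tug (black funnel). Sizes in mm. Hull 146 x 48, flat bottom, deck 28 high, overall height 80, 0.14-0.28 kg. Origin: centre of underside; x to bow, z up. White deckhouse over the origin, 52 long (x), 34 wide (y), upright sides from 28 to 62 above the origin: lift by it, fingers on its long sides; deck beside it clear, bulwark top 33 above origin.
- boat_blue: Loose blue model trawler (foremast, yellow stern gallows). Sizes in mm. Hull 146 x 48, flat bottom, deck 28 high, overall height 83, 0.14-0.28 kg. Origin: centre of underside; x to bow, z up. White deckhouse over the origin, 42 long (x), 34 wide (y), upright sides from 28 to 62 above the origin: lift by it, fingers on its long sides; deck beside it clear, bulwark top 33 above origin.
- boat_green: Loose green model ferry (long cabin, orange roof floats). Sizes in mm. Hull 146 x 48, flat bottom, deck 28 high, overall height 78, 0.14-0.28 kg. Origin: centre of underside; x to bow, z up. White deckhouse over the origin, 80 long (x), 34 wide (y), upright sides from 28 to 62 above the origin: lift by it, fingers on its long sides; deck beside it clear, bulwark top 33 above origin.
- cradle_red: Cradle painted red, fixed to the bench. Sizes in mm. Base board 120 (x) x 84 (y); cross frames at x = -36 and 36 carry the hull bottom 14 above the bench, between padded cheeks 53 apart (y), flaring to 70 at their tops, 36 high. Origin: centre of underside, at bench height; x along the boat's length. Seated boat: origin 14 above the cradle's, bow to +x or -x.
- cradle_blue: Cradle painted blue, fixed to the bench. Sizes in mm. Base board 120 (x) x 84 (y); cross frames at x = -36 and 36 carry the hull bottom 14 above the bench, between padded cheeks 53 apart (y), flaring to 70 at their tops, 36 high. Origin: centre of underside, at bench height; x along the boat's length. Seated boat: origin 14 above the cradle's, bow to +x or -x.
- cradle_green: Cradle painted green, fixed to the bench. Sizes in mm. Base board 120 (x) x 84 (y); cross frames at x = -36 and 36 carry the hull bottom 14 above the bench, between padded cheeks 53 apart (y), flaring to 70 at their tops, 36 high. Origin: centre of underside, at bench height; x along the boat's length. Seated boat: origin 14 above the cradle's, bow to +x or -x.
- cradle_spare: The spare cradle of bare, unpainted plywood, same shape and axes as the painted ones and also stuck down; empty at the start, free for parking a boat.
- jar_white: Loose amber-glass paint jar with a white cap, 30 mm across, 40 mm high, standing between cradles. Origin: centre of the underside. Leave it where it stands.
- jar_black: Loose clear-glass paint jar with a black cap, 30 mm across, 40 mm high, standing between cradles. Origin: centre of the underside. Leave it where it stands.
- glue: Loose white glue bottle with an orange nozzle, 28 mm across, 72 mm high, standing between cradles. Origin: centre of the underside. Leave it where it stands.
Not all that is in view belongs to the job. Leave any pink look-alike of the cradle_blue alone.

How it is judged:
By the outcome, as a careful person would: the job done as asked, in the order asked, and still so for the second after the job is handed in, with the robot touching nothing.
It also fails if it takes over 112 s, if anything falls off the work surface, if the arm or the gripper's body presses on something with over 40 N, if the wrist force passes 120 N, or if a joint passes its speed limit or range.

## Working session

There is one attempt and no reset: what is moved stays moved. The work goes in short steps, Python scripts to look and compute and a tool call to move; the robot and the scene stay as the last step left them, time stands still between calls to the robot, and variables do not carry over. Pictures are saved under pics/ and viewed, at most 14 in all, crops included, and the job is handed in when it is done.

Besides the shell and the picture viewer there is one more tool, called after "Request:" as name(argument=value, ...), one argument or row to a line, values as JSON. carry_out: Moves the arm, as the interface text tells. Shift numbers are shares of 500 mm and turn numbers shares of pi rad, none past 1 either way. Its arguments: {"type":"object","properties":{"plan":{"type":"array","items":{"type":"object","properties":{"jaw":{"type":"number"},"x":{"type":"number"},"y":{"type":"number"},"z":{"type":"number"},"wx":{"type":"number"},"wy":{"type":"number"},"wz":{"type":"number"}}}},"grip_force":{"type":"number"}},"required":["plan"]}

```bash
ls; mkdir -p pics; cat > h.py <<'E'
import numpy as np, cv2
from scipy.spatial.transform import Rotation as R
from plant import ctrl
def shot(name,fn):
    s=ctrl.sense(); im=ctrl.camera(name); cv2.imwrite('pics/'+fn,im[:,:,::-1]); return s
E
python3 - <<'E'
from h import *
for n in ("top","scene","wrist"):
    s=shot(n,n+"0.png"); print(n,ctrl.get_calibration(n))
print(s, ctrl.hold_point_z)
E
```

```text
pics
top {'fx': 546.3945793321291, 'fy': 546.3945793321291, 'cx': 316.90632903759814, 'cy': 244.11587846020626, 'dist_coeffs': array([-0.00417278,  0.        ,  0.        ,  0.        ,  0.        ]), 'position': array([0.41709319, 0.05625848, 1.47596131]), 'orientation': array([-3.09059158, -0.01340901, -1.56982255])}
scene {'fx': 509.9950581477054, 'fy': 509.9950581477054, 'cx': 320.64150391728583, 'cy': 230.39073123743208, 'dist_coeffs': array([-0.1123386,  0.       ,  0.       ,  0.       ,  0.       ]), 'position': array([1.30763953, 0.20692302, 0.70699192]), 'orientation': array([-2.23115992,  0.00950665,  1.74899644])}
wrist {'fx': 360.298653743815, 'fy': 360.298653743815, 'cx': 324.8853304020182, 'cy': 238.04943309825782, 'dist_coeffs': array([-0.03415124,  0.        ,  0.        ,  0.        ,  0.        ]), 'hand_eye': array([[ 4.03944850e-04, -9.55951241e-01, -2.93525232e-01,
         7.54720925e-02],
       [ 9.99999494e-01,  6.56613779e-04, -7.62272153e-04,
        -3.62552369e-04],
       [ 9.21427723e-04, -2.93524776e-01,  9.55951022e-01,
        -1.42268687e-01],
       [ 0.00000000e+00,  0.00000000e+00,  0.00000000e+00,
         1.00000000e+00]])}
{'clock': 0.1, 'joint_positions': array([ 1.20038509e+00,  3.13935089e-01,  4.51162311e-02,  1.30359709e+00,
       -3.02477211e-05,  1.43114377e+00]), 'qvel': array([ 4.74882875e-05, -3.58552479e-03,  4.10477433e-03, -7.13954630e-04,
       -2.74839503e-04,  2.98806391e-04]), 'tau': array([ 3.62004837e-03, -4.81723881e+01,  2.99244314e+01,  1.27207351e-02,
       -6.32123397e-05,  2.76363508e-06]), 'tcp_pos': array([0.1313974 , 0.5593299 , 0.23050214]), 'tcp_rot': array([-3.13998459e+00, -1.95496013e-04,  2.91083384e+00]), 'wrist_force': array([ 0.45961362, -0.68016196, -0.22186404]), 'ft_torque': array([ 0.01370575,  0.05607534, -0.046181  ]), 'grip_force': 0.0, 'grip_width': 0.08547277194629226} 0.0187
```

View pics/top0.png

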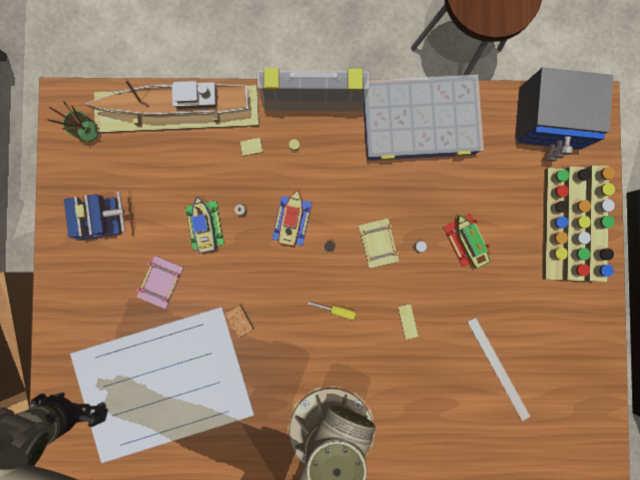

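View pics/scene0.png

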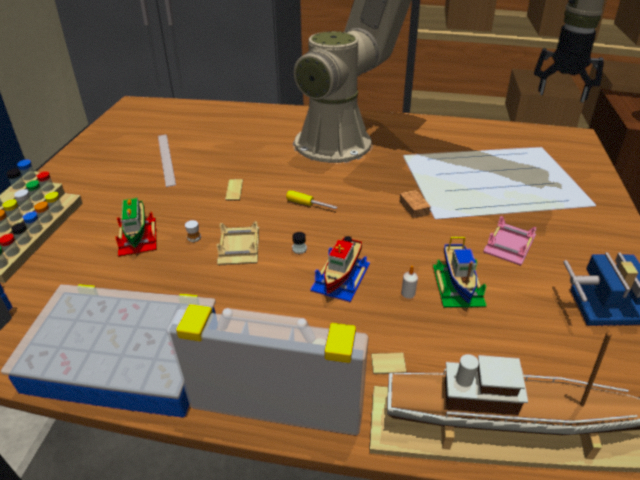

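Top view candidates: blue boat (205,225) stands on the green cradle and red boat (293,220) on the blue cradle. Green boat (468,241) stands on the red cradle, and the bare spare is at (379,243). Things to avoid confusing with these are the pink look-alike cradle (160,282), the blue winch-like tool (95,215) and the large ship model (175,100). The glue is at (240,210), the black jar at (330,246) and the white jar at (421,246).

```bash
cat >> h.py <<'E'
def campose(name,s=None):
    c=ctrl.get_calibration(name)
    K=np.array([[c['fx'],0,c['cx']],[0,c['fy'],c['cy']],[0,0,1]]);d=np.array(c['dist_coeffs'])
    if name=='wrist':
        T=np.eye(4);T[:3,:3]=R.from_euler('xyz',s['tcp_rot']).as_matrix();T[:3,3]=s['tcp_pos']; T=T@c['hand_eye']
        return K,d,T[:3,:3],T[:3,3]
    return K,d,R.from_euler('xyz',c['orientation']).as_matrix(),np.array(c['position'])
def ray(P,px):
    K,d,Rm,p=P
    u=cv2.undistortPoints(np.array(px,float).reshape(-1,1,2),K,d).reshape(-1,2)
    v=np.c_[u,np.ones(len(u))]@Rm.T
    return p,v
def onz(P,px,z):
    p,v=ray(P,px); z=np.broadcast_to(z,len(v)); return p+v*((z-p[2])/v[:,2])[:,None]
def proj(P,X):
    K,d,Rm,p=P; rv,_=cv2.Rodrigues(Rm.T)
    return cv2.projectPoints(np.array(X,float).reshape(-1,1,3),rv,-Rm.T@p,K,d)[0].reshape(-1,2)
def tri(Ps,pxs):
    A=np.zeros((3,3));b=np.zeros(3)
    for P,px in zip(Ps,pxs):
        p,v=ray(P,[px]);v=v[0]/np.linalg.norm(v[0]);M=np.eye(3)-np.outer(v,v);A+=M;b+=M@p
    return np.linalg.solve(A,b)
def mv(x,y,z,yaw,tilt=0):
    """fractions from present pose to TCP x,y,z pointing down with tool yaw (rpy yaw, roll=pi)"""
    s=ctrl.sense(); R0=R.from_euler('xyz',s['tcp_rot']); R1=R.from_euler('xyz',[np.pi,0,yaw])
    t=R0.inv().apply(np.array([x,y,z])-s['tcp_pos'])/0.5; w=(R0.inv()*R1).as_rotvec()/np.pi
    return t.round(4),w.round(4)
E
python3 - <<'E'
from h import *
P=campose('top')
print(onz(P,[[205,225],[293,220],[379,243],[468,241]],0.05).round(3))
# rotation of cradles: use color masks
im=cv2.imread('pics/top0.png')
cv2.imwrite('pics/crop0.png',cv2.resize(im[180:310,140:510],None,fx=2.16,fy=2.16,interpolation=cv2.INTER_CUBIC))
E
```

```text
[[ 0.539  0.33   0.05 ]
 [ 0.553  0.1    0.05 ]
 [ 0.493 -0.125  0.05 ]
 [ 0.499 -0.359  0.05 ]]
```

View pics/crop0.png

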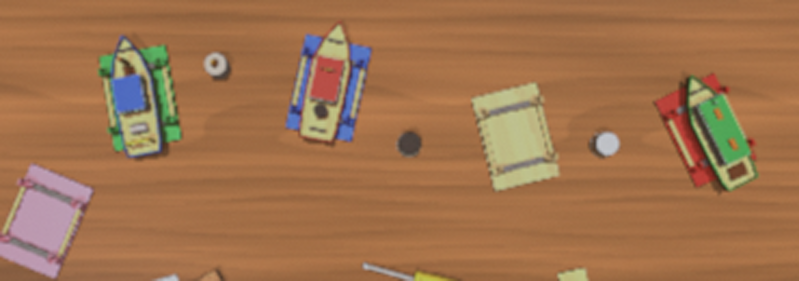

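```bash
python3 -c "
from h import *
print(mv(.52,.33,.27,np.pi))"
```

```text
(array([-0.8615, -0.269 , -0.0786]), array([-0.0004, -0.0001, -0.0735]))
```

Request:
carry_out(
  plan=[
    {"jaw": 1,"x": -0.43,"y": -0.135,"z": -0.079,"wz": -0.0735},
    {"jaw": 1,"x": -0.43,"y": -0.135,"z": -0.079,"wz": -0.0735},
    {"jaw": 1,"x": -0.43,"y": -0.135,"z": -0.079,"wz": -0.0735},
    {"jaw": 1,"x": -0.43,"y": -0.135,"z": -0.079,"wz": -0.0735},
    {"jaw": 1,"x": -0.43,"y": -0.135,"z": -0.079,"wz": -0.0735},
    {"jaw": 1,"x": -0.8615,"y": -0.269,"z": -0.0786,"wz": -0.0735},
    {"jaw": 1,"x": -0.8615,"y": -0.269,"z": -0.0786,"wz": -0.0735},
    {"jaw": 1,"x": -0.8615,"y": -0.269,"z": -0.0786,"wz": -0.0735},
  ],
)

```text
$.plan[0]: bad value
```

Request:
carry_out(
  plan=[
    {"jaw": 1},
    {"jaw": 1},
    {"jaw": 1},
  ],
)

```text
$.plan[0]: bad value
```

```bash
python3 -c "
from h import *
s=ctrl.sense();print(s['clock'],s['tcp_pos'],s['tcp_rot'],s['joint_positions'])
print(mv(.52,.33,.27,np.pi))"
```

```text
0.15 [0.1314048  0.55941207 0.23060697] [-3.14023459e+00 -1.89005489e-04  2.91080679e+00] [ 1.20041023e+00  3.13852880e-01  4.52582626e-02  1.30357287e+00
 -1.80483261e-06  1.43119596e+00]
(array([-0.8615, -0.269 , -0.0786]), array([-0.0004, -0.0001, -0.0735]))
```

Request:
carry_out(
  plan=[
    {"jaw": 1,"x": -0.8615,"y": -0.269,"z": -0.0786,"wx": 0,"wy": 0,"wz": -0.0735},
    {"jaw": 1,"x": -0.8615,"y": -0.269,"z": -0.0786,"wx": 0,"wy": 0,"wz": -0.0735},
    {"jaw": 1,"x": -0.8615,"y": -0.269,"z": -0.0786,"wx": 0,"wy": 0,"wz": -0.0735},
    {"jaw": 1,"x": -0.8615,"y": -0.269,"z": -0.0786,"wx": 0,"wy": 0,"wz": -0.0735},
    {"jaw": 1,"x": -0.8615,"y": -0.269,"z": -0.0786,"wx": 0,"wy": 0,"wz": -0.0735},
    {"jaw": 1,"x": -0.8615,"y": -0.269,"z": -0.0786,"wx": 0,"wy": 0,"wz": -0.0735},
    {"jaw": 1,"x": -0.8615,"y": -0.269,"z": -0.0786,"wx": 0,"wy": 0,"wz": -0.0735},
    {"jaw": 1,"x": -0.8615,"y": -0.269,"z": -0.0786,"wx": 0,"wy": 0,"wz": -0.0735},
  ],
)

```text
clock: 0.95
tcp_pos: [0.4729, 0.3577, 0.2657]
tcp_rot: [3.142, -0.0, -3.142]
wrist_force: [0.5, 0.5, 0.6]
grip_width: 0.0854
grip_force: 0.0
```

```bash
python3 -c "
from h import *
s=ctrl.sense();print(s['clock'],s['tcp_pos'],s['tcp_rot'],s['joint_positions'])
print(mv(.52,.33,.27,np.pi))"
```

```text
0.95 [0.47288982 0.3576711  0.26567288] [ 3.14153554e+00 -2.85085449e-04 -3.14154321e+00] [5.12118735e-01 3.43460543e-01 1.72098593e-01 1.39965491e+00
 1.89475299e-04 5.12069276e-01]
(array([-0.0942, -0.0553, -0.0087]), array([ 0.    , -0.0001,  0.    ]))
```

Request:
carry_out(
  plan=[
    {"jaw": 1,"x": -0.09,"y": -0.05,"z": -0.008,"wx": 0,"wy": 0,"wz": 0},
    {"jaw": 1,"x": -0.09,"y": -0.05,"z": -0.008,"wx": 0,"wy": 0,"wz": 0},
    {"jaw": 1,"x": -0.09,"y": -0.05,"z": -0.008,"wx": 0,"wy": 0,"wz": 0},
    {"jaw": 1,"x": -0.09,"y": -0.05,"z": -0.008,"wx": 0,"wy": 0,"wz": 0},
  ],
)

```text
clock: 1.35
tcp_pos: [0.5156, 0.3343, 0.2693]
tcp_rot: [-3.141, -0.001, -3.141]
wrist_force: [-0.1, 0.6, -1.2]
grip_width: 0.0853
grip_force: 0.0
```

```bash
cat >> h.py <<'E'
import pickle
def wshot(k):
    s=shot('wrist',f'w{k}.png'); pickle.dump({a:s[a] for a in('tcp_pos','tcp_rot')},open(f'w{k}.pkl','wb')); print(s['clock'],s['tcp_pos'],s['tcp_rot'])
def wP(k): return campose('wrist',pickle.load(open(f'w{k}.pkl','rb')))
E
python3 -c "
from h import *
wshot(1)"
```

```text
1.35 [0.51555341 0.33430999 0.2692712 ] [-3.14142352e+00 -1.35684327e-03 -3.14107376e+00]
```

Request:
carry_out(
  plan=[
    {"jaw": 1,"x": 0,"y": -0.46,"z": 0,"wx": 0,"wy": 0,"wz": 0},
    {"jaw": 1,"x": 0,"y": -0.46,"z": 0,"wx": 0,"wy": 0,"wz": 0},
    {"jaw": 1,"x": 0,"y": -0.46,"z": 0,"wx": 0,"wy": 0,"wz": 0},
    {"jaw": 1,"x": 0,"y": -0.46,"z": 0,"wx": 0,"wy": 0,"wz": 0},
    {"jaw": 1,"x": 0,"y": -0.46,"z": 0,"wx": 0,"wy": 0,"wz": 0},
    {"jaw": 1,"x": 0,"y": -0.46,"z": 0,"wx": 0,"wy": 0,"wz": 0},
    {"jaw": 1,"x": 0,"y": -0.46,"z": 0,"wx": 0,"wy": 0,"wz": 0},
    {"jaw": 1,"x": 0,"y": -0.46,"z": 0,"wx": 0,"wy": 0,"wz": 0},
  ],
)

```text
clock: 2.2
tcp_pos: [0.516, 0.1057, 0.2699]
tcp_rot: [3.141, 0.0, -3.139]
wrist_force: [-0.4, 1.0, -0.6]
grip_width: 0.0853
grip_force: 0.0
```

```bash
python3 -c "
from h import *
wshot(2)"
```

```text
2.2 [0.51602982 0.10567308 0.2698551 ] [ 3.14109437e+00  2.03979276e-04 -3.13919154e+00]
```

Request:
carry_out(
  plan=[
    {"jaw": 1,"x": 0.06,"y": -0.44,"z": 0,"wx": 0,"wy": 0,"wz": 0},
    {"jaw": 1,"x": 0.06,"y": -0.44,"z": 0,"wx": 0,"wy": 0,"wz": 0},
    {"jaw": 1,"x": 0.06,"y": -0.44,"z": 0,"wx": 0,"wy": 0,"wz": 0},
    {"jaw": 1,"x": 0.06,"y": -0.44,"z": 0,"wx": 0,"wy": 0,"wz": 0},
    {"jaw": 1,"x": 0.06,"y": -0.44,"z": 0,"wx": 0,"wy": 0,"wz": 0},
    {"jaw": 1,"x": 0.06,"y": -0.44,"z": 0,"wx": 0,"wy": 0,"wz": 0},
    {"jaw": 1,"x": 0.06,"y": -0.44,"z": 0,"wx": 0,"wy": 0,"wz": 0},
    {"jaw": 1,"x": 0.06,"y": -0.44,"z": 0,"wx": 0,"wy": 0,"wz": 0},
  ],
)

```text
clock: 3.05
tcp_pos: [0.4868, -0.1143, 0.2696]
tcp_rot: [3.141, -0.0, -3.139]
wrist_force: [-0.3, 1.4, 0.5]
grip_width: 0.0853
grip_force: 0.0
```

```bash
python3 -c "
from h import *
wshot(3)"
```

```text
3.05 [ 0.48681789 -0.11431288  0.26961016] [ 3.14100599e+00 -1.24957985e-04 -3.13916645e+00]
```

Request:
carry_out(
  plan=[
    {"jaw": 1,"x": 0,"y": -0.44,"z": 0,"wx": 0,"wy": 0,"wz": 0},
    {"jaw": 1,"x": 0,"y": -0.44,"z": 0,"wx": 0,"wy": 0,"wz": 0},
    {"jaw": 1,"x": 0,"y": -0.44,"z": 0,"wx": 0,"wy": 0,"wz": 0},
    {"jaw": 1,"x": 0,"y": -0.44,"z": 0,"wx": 0,"wy": 0,"wz": 0},
    {"jaw": 1,"x": 0,"y": -0.44,"z": 0,"wx": 0,"wy": 0,"wz": 0},
    {"jaw": 1,"x": 0,"y": -0.44,"z": 0,"wx": 0,"wy": 0,"wz": 0},
    {"jaw": 1,"x": 0,"y": -0.44,"z": 0,"wx": 0,"wy": 0,"wz": 0},
    {"jaw": 1,"x": 0,"y": -0.44,"z": 0,"wx": 0,"wy": 0,"wz": 0},
  ],
)

```text
clock: 3.9
tcp_pos: [0.487, -0.334, 0.2698]
tcp_rot: [3.141, -0.0, -3.139]
wrist_force: [-0.1, 0.2, 0.3]
grip_width: 0.0856
grip_force: 0.0
```

```bash
python3 -c "
from h import *
wshot(4)
for k in (2,4):
    im=cv2.imread(f'pics/w{k}.png'); cv2.imwrite(f'pics/v{k}.png',cv2.resize(im,(800,600),interpolation=cv2.INTER_CUBIC))"
```

```text
3.9 [ 0.48701854 -0.33402721  0.2697845 ] [ 3.14093860e+00 -9.37103175e-05 -3.13919833e+00]
```

View pics/v2.png

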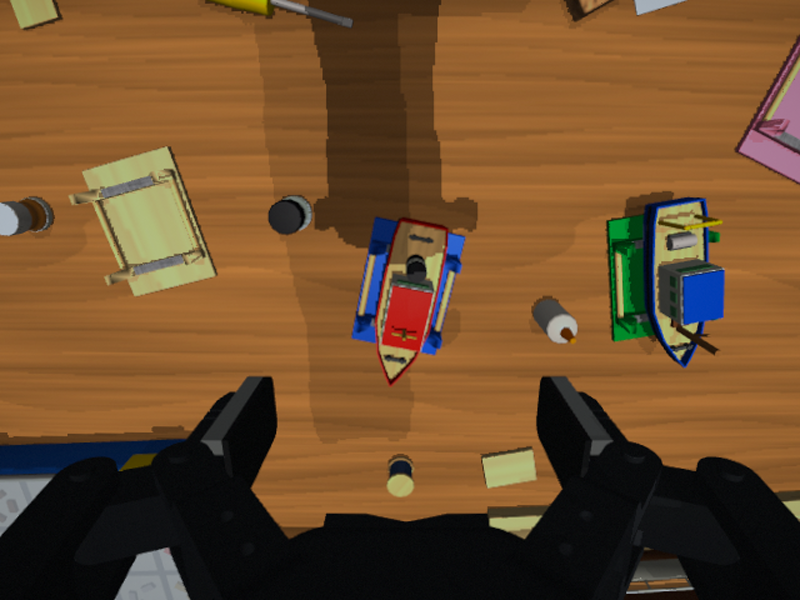

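View pics/v4.png

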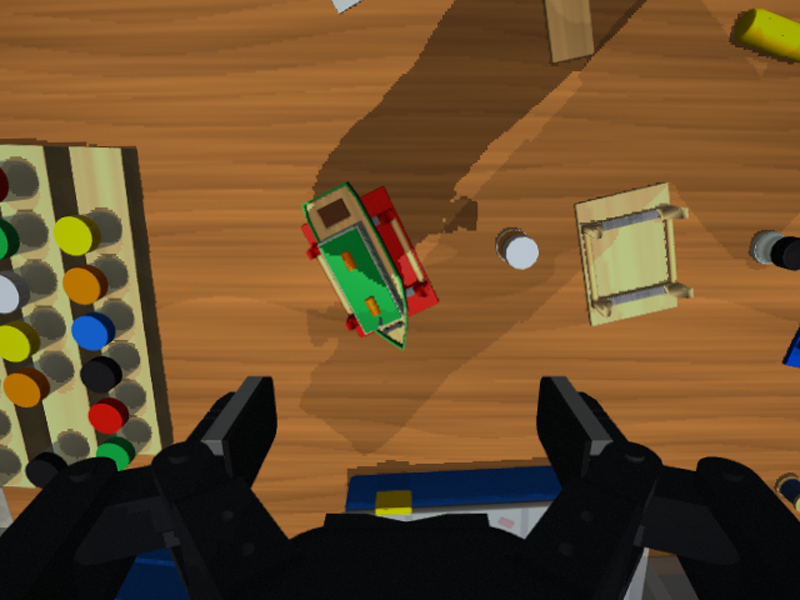

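Views: red boat's roof is at (410,317) in v2, on the blue cradle, with the spare at (150,222) and the blue boat at right on the green cradle. In v4 the green boat is at (360,280) on the red cradle, with the spare at (638,255). I'll make zoom montages to get precise pixels.

```bash
python3 - <<'E'
from h import *
C=[[.539,.33,.03],[.553,.1,.03],[.493,-.125,.03],[.499,-.359,.03]]
for m,ks in (('A',(1,2,3,4)),('B',(2,3,4,3))):
    M=np.zeros((600,800,3),np.uint8)
    for i,k in enumerate(ks):
        im=cv2.imread(f'pics/w{k}.png'); c=proj(wP(k),[C[i]])[0].round().astype(int)
        x0=int(np.clip(c[0]-80,0,480)); y0=int(np.clip(c[1]-60,0,360)); print(m,i,k,x0,y0)
        r,q=divmod(i,2); M[r*300:r*300+300,q*400:q*400+400]=cv2.resize(im[y0:y0+120,x0:x0+160],(400,300),interpolation=cv2.INTER_CUBIC)
    cv2.imwrite(f'pics/m{m}.png',M)
E
```

```text
A 0 1 241 163
A 1 2 240 174
A 2 3 235 147
A 3 4 222 152
B 0 2 448 162
B 1 3 433 199
B 2 4 437 147
B 3 3 23 152
```

View pics/mA.png

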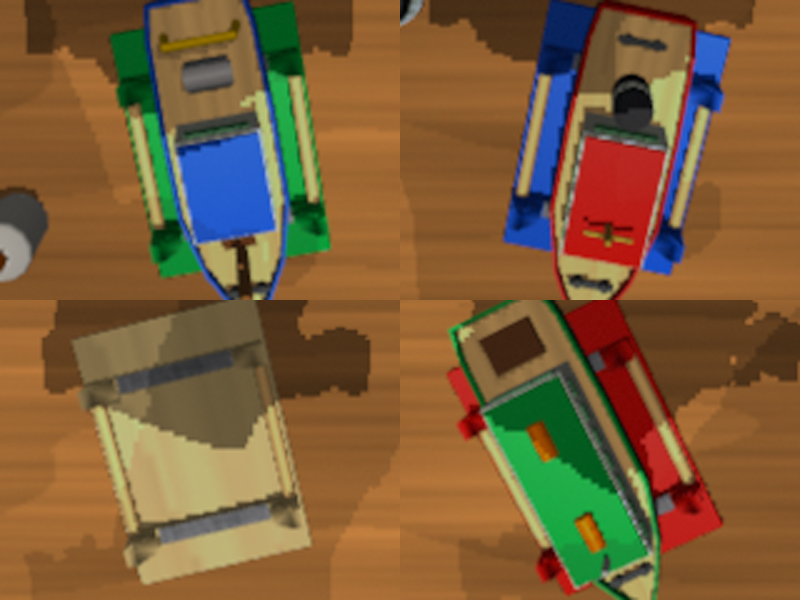

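View pics/mB.png

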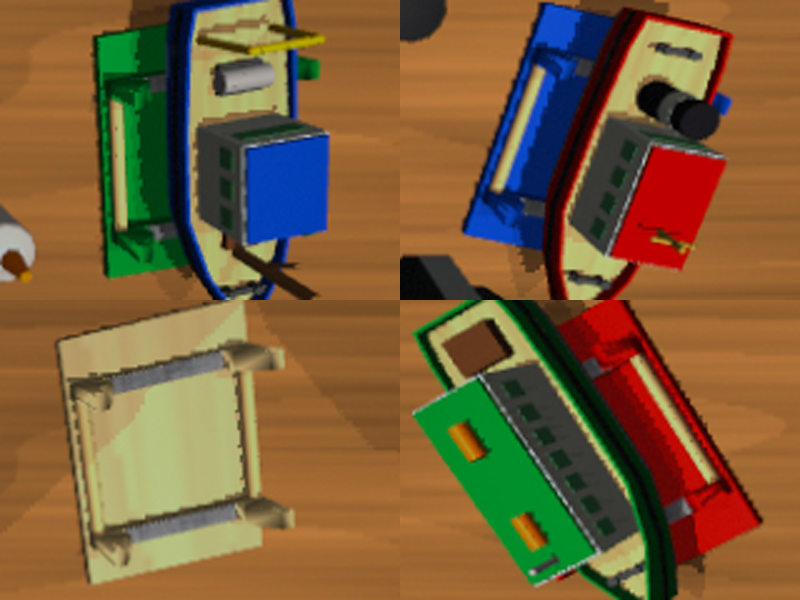

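```bash
cat > fit.py <<'E'
from h import *
from scipy.optimize import least_squares
off={'A':{'g':(1,241,163),'b':(2,240,174),'s':(3,235,147),'r':(4,222,152)},'B':{'g':(2,448,162),'b':(3,433,199),'s':(4,437,147),'r':(3,23,152)}}
# corner idx: 0 TL(-x,+... image left) ; image up=-x, image left=-y
sg=np.array([[-1,-1],[-1,1],[1,1],[1,-1]])
cr={'g':{'A':[(111,35),(295,2),(329,248),(161,278)],'B':[(95,37),None,None,(106,276)]},
'b':{'A':[(148,0),(330,38),(269,273),(104,241)],'B':[(141,2),None,None,(64,234)]},
's':{'A':[(74,42),(259,0),(311,247),(146,284)],'B':[(56,42),(243,0),(262,246),(93,283)]},
'r':{'A':[None,None,(322,223),None],'B':[None,(223,0),(361,222),None]}}
rf={'g':{'A':[(176,153),(258,131),(275,232),(197,244)],'B':[(246,163),(329,134),(326,231),(245,243)]},
'b':{'A':[(184,136),(266,152),(238,271),(164,255)],'B':[(250,147),(326,157),(282,271),(207,255)]},
'r':{'A':[(83,110),(159,71),(247,255),(176,288)],'B':[(13,110),(80,76),(200,251),(137,284)]}}
def fit(d,key,L,W,z0,dimfree):
    def res(p):
        x,y,a,z,l,w=p; c,s=np.cos(a),np.sin(a); o=[]
        X=[[x+c*i*l/2-s*j*w/2,y+s*i*l/2+c*j*w/2,z] for i,j in sg]
        for v in 'AB':
            k,ox,oy=off[v][key]; q=proj(wP(k),X)
            for n,pt in enumerate(d[key][v]):
                if pt: o+=list(q[n]-np.array([ox+pt[0]/2.5-.3,oy+pt[1]/2.5-.3]))
        f=1 if dimfree else 1e4
        return np.r_[o,f*(l-L),f*(w-W), 50*(z-z0)]
    c0={'g':(.539,.33),'b':(.553,.1),'s':(.493,-.125),'r':(.499,-.359)}[key]
    r=least_squares(res,[*c0,{'g':.13,'b':-.2,'s':.2,'r':.5}[key],z0,L,W],x_scale=[.01,.01,.1,.01,.01,.01])
    print(key,'board' if d is cr else 'roof',r.x.round(4),'rms px',np.sqrt(np.mean(r.fun**2)).round(2))
for k in 'gbsr': fit(cr,k,.12,.084,.006,0)
fit(rf,'g',.042,.034,.076,1);fit(rf,'b',.052,.034,.076,1);fit(rf,'r',.08,.034,.076,1)
E
python3 fit.py
```

```text
g board [0.5443 0.3404 0.1749 0.0017 0.12   0.084 ] rms px 0.31
b board [ 0.5572  0.1051 -0.2031  0.0025  0.12    0.084 ] rms px 0.34
s board [ 0.4978 -0.1271  0.2412  0.0017  0.12    0.084 ] rms px 0.71
r board [ 0.5076 -0.3685  0.4575 -0.0024  0.12    0.084 ] rms px 0.79
g roof [0.5435 0.3401 0.21   0.077  0.0386 0.0325] rms px 1.1
b roof [ 0.5614  0.1054 -0.1857  0.0762  0.0506  0.0324] rms px 0.61
r roof [ 0.5017 -0.3694  0.4427  0.0754  0.0794  0.0323] rms px 0.47
```

```bash
cat >> h.py <<'E'
def wp(*W):
    s=ctrl.sense(); print(s['clock'],s['tcp_pos'].round(4),s['tcp_rot'].round(4),s['grip_width'].round(4))
    for w in W:
        t,r=mv(*w[:3],np.pi+w[3]); print('->',w,t,r)
E
python3 -c "
from h import *
wp((.5017,-.3694,.16,.447),(.5017,-.3694,.049,.447))"
```

```text
Traceback (most recent call last):
  File "h.py", line 38, in wp
    s=ctrl.sense(); print(s['clock'],s['tcp_pos'].round(4),s['tcp_rot'].round(4),s['grip_width'].round(4))
                                                                                 ^^^^^^^^^^^^^^^^^^^^^
AttributeError: 'float' object has no attribute 'round'
```

```bash
sed -i "s/,s\['grip_width'\].round(4))/,round(s['grip_width'],4),s['wrist_force'].round(1))/" h.py; python3 -c "
from h import *
wp((.5017,-.3694,.16,.447),(.5017,-.3694,.049,.447))"
```

```text
3.95 [ 0.487  -0.334   0.2699] [ 3.1412e+00  1.0000e-04 -3.1390e+00] 0.0854 [-0.6  0.1 -0.2]
-> (0.5017, -0.3694, 0.16, 0.447) [-0.0292 -0.0709  0.2199] [ 1.000e-04  1.000e-04 -1.415e-01]
-> (0.5017, -0.3694, 0.049, 0.447) [-0.0291 -0.071   0.4419] [ 1.000e-04  1.000e-04 -1.415e-01]
```

Request:
carry_out(
  plan=[
    {"jaw": 1,"x": -0.0292,"y": -0.071,"z": 0.22,"wx": 0,"wy": 0,"wz": -0.1415},
    {"jaw": 1,"x": -0.0292,"y": -0.071,"z": 0.22,"wx": 0,"wy": 0,"wz": -0.1415},
    {"jaw": 1,"x": -0.0292,"y": -0.071,"z": 0.22,"wx": 0,"wy": 0,"wz": -0.1415},
    {"jaw": 1,"x": -0.0292,"y": -0.071,"z": 0.22,"wx": 0,"wy": 0,"wz": -0.1415},
    {"jaw": 1,"x": -0.0292,"y": -0.071,"z": 0.22,"wx": 0,"wy": 0,"wz": -0.1415},
    {"jaw": 1,"x": -0.0292,"y": -0.071,"z": 0.22,"wx": 0,"wy": 0,"wz": -0.1415},
  ],
)

```text
clock: 4.55
tcp_pos: [0.5022, -0.3713, 0.162]
tcp_rot: [-3.139, 0.001, -2.698]
wrist_force: [0.0, 0.5, 0.4]
grip_width: 0.0857
grip_force: 0.0
```

```bash
python3 -c "
from h import *
wshot(5)
wp((.5017,-.3694,.1,.447),(.5017,-.3694,.049,.447))"
```

```text
4.55 [ 0.50218017 -0.37129271  0.16197082] [-3.13857562e+00  1.32017255e-03 -2.69823899e+00]
4.6 [ 0.5022 -0.3715  0.1621] [-3.1382e+00  1.4000e-03 -2.6978e+00] 0.0855 [ 0.4 -0.7  0. ]
-> (0.5017, -0.3694, 0.1, 0.447) [-0.0007  0.0046  0.1241] [-0.0011  0.0004 -0.001 ]
-> (0.5017, -0.3694, 0.049, 0.447) [-0.0005  0.0049  0.2261] [-0.0011  0.0004 -0.001 ]
```

View pics/w5.png

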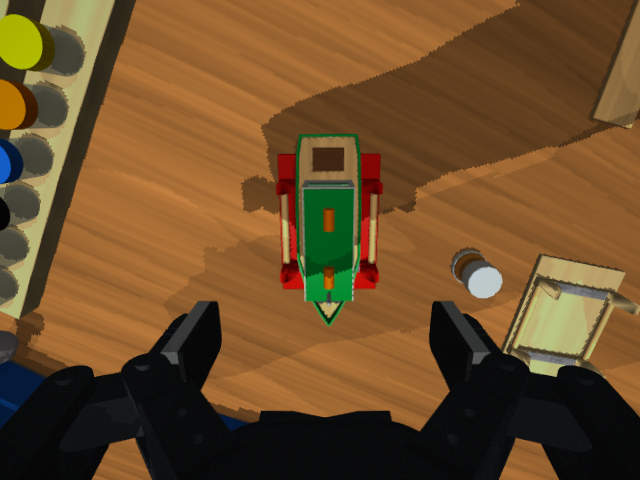

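The view shows the green boat centred under the open fingers: roof centre (328,243), bow at the bottom, red board corners (278,154), (381,154), (379,288) and (283,288). Descending and gripping.

Request:
carry_out(
  plan=[
    {"jaw": 1,"x": 0,"y": 0.004,"z": 0.12,"wx": -0.001,"wy": 0,"wz": -0.001},
    {"jaw": 1,"x": 0,"y": 0.004,"z": 0.17,"wx": -0.001,"wy": 0,"wz": -0.001},
    {"jaw": 1,"x": 0,"y": 0.004,"z": 0.2,"wx": -0.001,"wy": 0,"wz": -0.001},
    {"jaw": 1,"x": 0,"y": 0.004,"z": 0.226,"wx": -0.001,"wy": 0,"wz": -0.001},
    {"jaw": 1,"x": 0,"y": 0.004,"z": 0.226,"wx": -0.001,"wy": 0,"wz": -0.001},
    {"jaw": 0.3,"x": 0,"y": 0.004,"z": 0.226,"wx": -0.001,"wy": 0,"wz": -0.001},
    {"jaw": 0.3,"x": 0,"y": 0.004,"z": 0.226,"wx": -0.001,"wy": 0,"wz": -0.001},
    {"jaw": 0.3,"x": 0,"y": 0.004,"z": 0.226,"wx": -0.001,"wy": 0,"wz": -0.001},
  ],
  grip_force=40,
)

```text
clock: 5.4
tcp_pos: [0.5011, -0.3703, 0.0481]
tcp_rot: [3.141, 0.001, -2.694]
wrist_force: [0.2, -0.5, 0.3]
grip_width: 0.0443
grip_force: 0.0
```

```bash
python3 -c "
from h import *
print(onz(wP(5),[(278,154),(381,154),(379,288),(283,288)],.004).round(4),onz(wP(5),[(278,154),(381,154),(379,288),(283,288)],.004).mean(0).round(4))
wp((.5017,-.3694,.049,.447))"
```

```text
[[ 0.4691 -0.43    0.004 ]
 [ 0.4331 -0.3542  0.004 ]
 [ 0.5392 -0.2997  0.004 ]
 [ 0.5769 -0.3787  0.004 ]] [ 0.5046 -0.3656  0.004 ]
5.4 [ 0.5011 -0.3703  0.0481] [ 3.1408e+00  1.0000e-03 -2.6939e+00] 0.0443 [ 0.2 -0.5  0.3]
-> (0.5017, -0.3694, 0.049, 0.447) [-0.0019  0.0011 -0.0017] [0.0003 0.0003 0.0002]
```

Close further, then lift gently.

Request:
carry_out(
  plan=[
    {"jaw": 0.1,"x": 0,"y": 0,"z": 0,"wx": 0,"wy": 0,"wz": 0},
    {"jaw": 0.1,"x": 0,"y": 0,"z": 0,"wx": 0,"wy": 0,"wz": 0},
    {"jaw": 0.1,"x": 0,"y": 0,"z": 0,"wx": 0,"wy": 0,"wz": 0},
    {"jaw": 0.1,"x": 0,"y": 0,"z": 0,"wx": 0,"wy": 0,"wz": 0},
    {"jaw": 0.1,"x": 0,"y": 0,"z": 0,"wx": 0,"wy": 0,"wz": 0},
  ],
)

```text
clock: 5.9
tcp_pos: [0.5009, -0.3701, 0.0479]
tcp_rot: [3.14, 0.001, -2.694]
wrist_force: [-0.9, 1.0, 5.9]
grip_width: 0.0335
grip_force: 40.2
```

```bash
python3 -c "
from h import *
print(ctrl.sense()['grip_force'])
wp((.5017,-.3694,.15,.447))"
```

```text
40.159252882003784
5.9 [ 0.5009 -0.3701  0.0479] [ 3.1402e+00  8.0000e-04 -2.6939e+00] 0.0335 [-0.9  1.   5.9]
-> (0.5017, -0.3694, 0.15, 0.447) [-0.0023  0.0009 -0.2043] [0.0004 0.0003 0.0002]
```

Request:
carry_out(
  plan=[
    {"jaw": 0.1,"x": 0,"y": 0,"z": -0.04,"wx": 0,"wy": 0,"wz": 0},
    {"jaw": 0.1,"x": 0,"y": 0,"z": -0.1,"wx": 0,"wy": 0,"wz": 0},
    {"jaw": 0.1,"x": 0,"y": 0,"z": -0.17,"wx": 0,"wy": 0,"wz": 0},
    {"jaw": 0.1,"x": 0,"y": 0,"z": -0.23,"wx": 0,"wy": 0,"wz": 0},
    {"jaw": 0.1,"x": 0,"y": 0,"z": -0.23,"wx": 0,"wy": 0,"wz": 0},
  ],
)

```text
clock: 6.4
tcp_pos: [0.5024, -0.3718, 0.1665]
tcp_rot: [-3.137, 0.003, -2.694]
wrist_force: [1.1, 0.6, -1.8]
grip_width: 0.0333
grip_force: 40.6
```

```bash
python3 -c "
from h import *
print(ctrl.sense()['grip_force'])
wp((.4968,-.1273,.165,.2412),(.4968,-.1273,.1,.2412))"
```

```text
40.57576239109039
6.4 [ 0.5024 -0.3718  0.1665] [-3.1373e+00  2.9000e-03 -2.6938e+00] 0.0333 [ 1.1  0.6 -1.8]
-> (0.4968, -0.1273, 0.165, 0.2412) [-0.2016  0.4457  0.0016] [-0.0013  0.0011  0.0657]
-> (0.4968, -0.1273, 0.1, 0.2412) [-0.2012  0.4462  0.1316] [-0.0013  0.0011  0.0657]
```

Request:
carry_out(
  plan=[
    {"jaw": 0.1,"x": -0.2,"y": 0.445,"z": 0,"wx": 0,"wy": 0,"wz": 0.0657},
    {"jaw": 0.1,"x": -0.2,"y": 0.445,"z": 0,"wx": 0,"wy": 0,"wz": 0.0657},
    {"jaw": 0.1,"x": -0.2,"y": 0.445,"z": 0,"wx": 0,"wy": 0,"wz": 0.0657},
    {"jaw": 0.1,"x": -0.2,"y": 0.445,"z": 0,"wx": 0,"wy": 0,"wz": 0.0657},
    {"jaw": 0.1,"x": -0.2,"y": 0.445,"z": 0,"wx": 0,"wy": 0,"wz": 0.0657},
    {"jaw": 0.1,"x": -0.2,"y": 0.445,"z": 0,"wx": 0,"wy": 0,"wz": 0.0657},
    {"jaw": 0.1,"x": -0.2,"y": 0.445,"z": 0,"wx": 0,"wy": 0,"wz": 0.0657},
    {"jaw": 0.1,"x": -0.2,"y": 0.445,"z": 0,"wx": 0,"wy": 0,"wz": 0.0657},
  ],
)

```text
clock: 7.2
tcp_pos: [0.4943, -0.1268, 0.1618]
tcp_rot: [3.139, -0.001, -2.901]
wrist_force: [0.2, 0.0, -2.1]
grip_width: 0.0333
grip_force: 41.1
```

```bash
python3 -c "
from h import *
wshot(6)
wp((.4968,-.1273,.08,.2412),(.4968,-.1273,.049,.2412))"
```

```text
7.2 [ 0.49429177 -0.12679697  0.16182056] [ 3.13857060e+00 -1.04173820e-03 -2.90080016e+00]
7.25 [ 0.4943 -0.1272  0.1619] [ 3.1385e+00 -1.0000e-03 -2.9016e+00] 0.0336 [ 0.4 -0.  -0.9]
-> (0.4968, -0.1273, 0.08, 0.2412) [-0.0049 -0.0019  0.1637] [ 0.001  -0.0003 -0.0004]
-> (0.4968, -0.1273, 0.049, 0.2412) [-0.005  -0.0021  0.2257] [ 0.001  -0.0003 -0.0004]
```

View pics/w6.png

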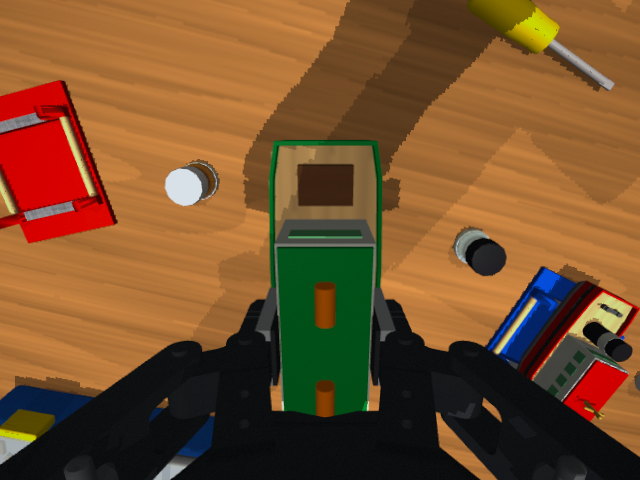

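```bash
cat >> h.py <<'E'
def intool(k,px,dz):
    """tool coordinates of pixels at tool z = dz (down)"""
    c=ctrl.get_calibration('wrist');K,d,_,_=campose('top');K=np.array([[c['fx'],0,c['cx']],[0,c['fy'],c['cy']],[0,0,1]])
    T=np.array(c['hand_eye']); return onz((K,np.array(c['dist_coeffs']),T[:3,:3],T[:3,3]),px,dz)
E
python3 -c "
from h import *
print(intool(6,[(278,247),(373,247)],-.028).round(4), intool(6,[(273,141),(377,141)],.001).round(4))"
```

```text
[[ 0.0374 -0.0158 -0.028 ]
 [ 0.0374  0.016  -0.028 ]] [[ 0.0707 -0.0202  0.001 ]
 [ 0.0708  0.0199  0.001 ]]
```

Request:
carry_out(
  plan=[
    {"jaw": 0.1,"x": -0.003,"y": -0.0015,"z": 0.08,"wx": 0.001,"wy": 0,"wz": 0},
    {"jaw": 0.1,"x": -0.003,"y": -0.0015,"z": 0.14,"wx": 0.001,"wy": 0,"wz": 0},
    {"jaw": 0.1,"x": -0.003,"y": -0.0015,"z": 0.18,"wx": 0.001,"wy": 0,"wz": 0},
    {"jaw": 0.1,"x": -0.003,"y": -0.0015,"z": 0.2,"wx": 0.001,"wy": 0,"wz": 0},
    {"jaw": 0.1,"x": -0.003,"y": -0.0015,"z": 0.21,"wx": 0.001,"wy": 0,"wz": 0},
    {"jaw": 0.1,"x": -0.003,"y": -0.0015,"z": 0.218,"wx": 0.001,"wy": 0,"wz": 0},
    {"jaw": 0.1,"x": -0.003,"y": -0.0015,"z": 0.222,"wx": 0.001,"wy": 0,"wz": 0},
    {"jaw": 0.1,"x": -0.003,"y": -0.0015,"z": 0.222,"wx": 0.001,"wy": 0,"wz": 0},
  ],
)

```text
clock: 8.05
tcp_pos: [0.4962, -0.1265, 0.0519]
tcp_rot: [-3.141, 0.0, -2.9]
wrist_force: [-0.2, 0.2, -2.1]
grip_width: 0.0332
grip_force: 41.0
```

```bash
python3 -c "
from h import *
wp((.4959,-.1276,.048,.2412))"
```

```text
8.05 [ 0.4962 -0.1265  0.0519] [-3.1409e+00  3.0000e-04 -2.9004e+00] 0.0332 [-0.2  0.2 -2.1]
-> (0.4959, -0.1276, 0.048, 0.2412) [ 0.0012 -0.002   0.0078] [-0.0002  0.0001  0.    ]
```

Request:
carry_out(
  plan=[
    {"jaw": 0.1,"x": 0.001,"y": -0.002,"z": 0.003,"wx": 0,"wy": 0,"wz": 0},
    {"jaw": 0.1,"x": 0.001,"y": -0.002,"z": 0.005,"wx": 0,"wy": 0,"wz": 0},
    {"jaw": 0.1,"x": 0.001,"y": -0.002,"z": 0.007,"wx": 0,"wy": 0,"wz": 0},
    {"jaw": 0.1,"x": 0.001,"y": -0.002,"z": 0.007,"wx": 0,"wy": 0,"wz": 0},
  ],
)

```text
clock: 8.45
tcp_pos: [0.4957, -0.1273, 0.048]
tcp_rot: [-3.141, -0.0, -2.9]
wrist_force: [-0.5, -0.2, -2.3]
grip_width: 0.0333
grip_force: 41.2
```

Request:
carry_out(
  plan=[
    {"jaw": 0.1,"x": 0,"y": 0,"z": 0.001,"wx": 0,"wy": 0,"wz": 0},
    {"jaw": 0.1,"x": 0,"y": 0,"z": 0.002,"wx": 0,"wy": 0,"wz": 0},
    {"jaw": 0.1,"x": 0,"y": 0,"z": 0.002,"wx": 0,"wy": 0,"wz": 0},
  ],
)

```text
clock: 8.75
tcp_pos: [0.4956, -0.1272, 0.0478]
tcp_rot: [-3.141, -0.0, -2.9]
wrist_force: [-2.3, 1.2, 7.6]
grip_width: 0.0332
grip_force: 42.2
```

Contact at TCP z 0.0478. Open and rise.

Request:
carry_out(
  plan=[
    {"jaw": 0.5,"x": 0,"y": 0,"z": 0.001,"wx": 0,"wy": 0,"wz": 0},
    {"jaw": 1,"x": 0,"y": 0,"z": 0,"wx": 0,"wy": 0,"wz": 0},
    {"jaw": 1,"x": 0,"y": 0,"z": 0,"wx": 0,"wy": 0,"wz": 0},
    {"jaw": 1,"x": 0,"y": 0,"z": 0,"wx": 0,"wy": 0,"wz": 0},
    {"jaw": 1,"x": 0,"y": 0,"z": -0.08,"wx": 0,"wy": 0,"wz": 0},
    {"jaw": 1,"x": 0,"y": 0,"z": -0.17,"wx": 0,"wy": 0,"wz": 0},
    {"jaw": 1,"x": 0,"y": 0,"z": -0.25,"wx": 0,"wy": 0,"wz": 0},
    {"jaw": 1,"x": 0,"y": 0,"z": -0.25,"wx": 0,"wy": 0,"wz": 0},
  ],
)

```text
clock: 9.55
tcp_pos: [0.499, -0.1286, 0.1777]
tcp_rot: [-3.135, 0.008, -2.9]
wrist_force: [0.2, 0.1, 0.2]
grip_width: 0.0852
grip_force: 0.0
```

```bash
python3 -c "
from h import *
wshot(7)
wp((.50,-.25,.27,.2),(.5614,.1054,.17,-.195))"
```

```text
9.55 [ 0.49902769 -0.12863937  0.17766123] [-3.13534886  0.00768021 -2.90010864]
9.6 [ 0.4977 -0.1281  0.1749] [-3.1376  0.0047 -2.9002] 0.0854 [-0.2 -0.3 -1.1]
-> (0.5, -0.25, 0.27, 0.2) [ 0.053  -0.2386 -0.1895] [-0.0012  0.0015  0.0132]
-> (0.5614, 0.1054, 0.17, -0.195) [-0.2353  0.4231  0.0092] [-0.0009  0.0017  0.1389]
```

Request:
carry_out(
  plan=[
    {"jaw": 1,"x": 0.1,"y": -0.43,"z": -0.09,"wx": 0,"wy": 0,"wz": -0.066},
    {"jaw": 1,"x": 0.1,"y": -0.43,"z": -0.09,"wx": 0,"wy": 0,"wz": -0.066},
    {"jaw": 1,"x": 0.1,"y": -0.43,"z": -0.09,"wx": 0,"wy": 0,"wz": -0.066},
    {"jaw": 1,"x": 0.1,"y": -0.43,"z": -0.09,"wx": 0,"wy": 0,"wz": -0.066},
    {"jaw": 1,"x": 0.1,"y": -0.43,"z": -0.09,"wx": 0,"wy": 0,"wz": -0.066},
    {"jaw": 1,"x": 0.1,"y": -0.43,"z": -0.09,"wx": 0,"wy": 0,"wz": -0.066},
    {"jaw": 1,"x": 0.1,"y": -0.43,"z": -0.09,"wx": 0,"wy": 0,"wz": -0.066},
    {"jaw": 1,"x": 0.1,"y": -0.43,"z": -0.09,"wx": 0,"wy": 0,"wz": -0.066},
  ],
)

```text
clock: 10.4
tcp_pos: [0.4979, -0.3464, 0.2155]
tcp_rot: [3.139, -0.001, -2.692]
wrist_force: [-0.1, -0.1, 0.4]
grip_width: 0.0856
grip_force: 0.0
```

```bash
python3 - <<'E'
from h import *
wshot(8)
a=cv2.imread('pics/w8.png'); b=cv2.imread('pics/w7.png')
c=proj(wP(8),[[.505,-.367,.01]])[0].astype(int); print(c)
x0,y0=c[0]-90,c[1]-100
M=np.zeros((600,800,3),np.uint8); M[:600,:540]=cv2.resize(a[y0:y0+200,x0:x0+180],(540,600),interpolation=cv2.INTER_CUBIC); M[:480:,540:]=b[:,195:455]
print(x0,y0); cv2.imwrite('pics/m8.png',M)
# red mask cradle
hsv=cv2.cvtColor(a,cv2.COLOR_BGR2HSV); m=(((hsv[...,0]<4)|(hsv[...,0]>174))&(hsv[...,1]>180)).astype(np.uint8)
E
```

```text
10.4 [ 0.49792145 -0.3464092   0.21552899] [ 3.13864730e+00 -1.36570568e-03 -2.69208676e+00]
[302 205]
212 105
```

View pics/m8.png

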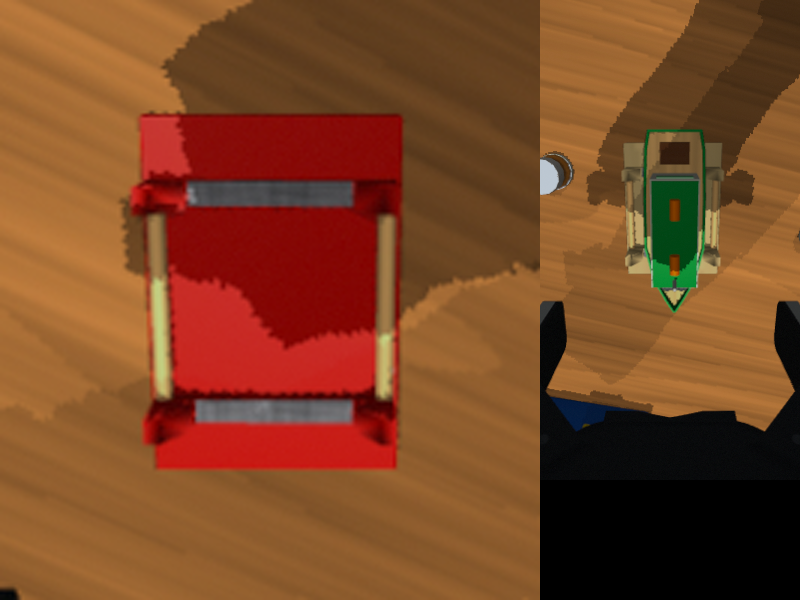

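```bash
python3 - <<'E'
from h import *
P=wP(8); f=lambda L:[(212+x/3-.3,105+y/3-.3) for x,y in L]
for z in (.002,.006):
    q=onz(P,f([(140,115),(402,114),(396,468),(155,468)]),z); print(q.mean(0).round(4),[np.linalg.norm(q[i]-q[i-1]).round(4) for i in range(4)])
    d=q[2]+q[3]-q[0]-q[1]; print('yaw',np.arctan2(d[1],d[0]).round(4))
q=onz(P,f([(270,193),(274,411)]),.014);d=q[1]-q[0];print(q.mean(0).round(4),np.arctan2(d[1],d[0]).round(4),np.linalg.norm(d))
wp((.5614,.1054,.25,-.195),(.50,-.12,.25,.1))
E
```

```text
[ 0.5055 -0.3669  0.002 ] [np.float64(0.1202), np.float64(0.0837), np.float64(0.1204), np.float64(0.0846)]
yaw 0.445
[ 0.5047 -0.367   0.006 ] [np.float64(0.1188), np.float64(0.0828), np.float64(0.1191), np.float64(0.0837)]
yaw 0.445
[ 0.5048 -0.3669  0.014 ] 0.4501 0.071925839675679
10.45 [ 0.4981 -0.3462  0.2159] [ 3.1393e+00 -1.2000e-03 -2.6915e+00] 0.0856 [-0.3  0.3  0.1]
-> (0.5614, 0.1054, 0.25, -0.195) [-0.5068  0.7584 -0.067 ] [ 0.0006 -0.0006  0.2053]
-> (0.5, -0.12, 0.25, 0.1) [-0.2001  0.406  -0.0674] [ 0.0006 -0.0005  0.1114]
```

Request:
carry_out(
  plan=[
    {"jaw": 1,"x": -0.507,"y": 0.758,"z": 0,"wx": 0,"wy": 0,"wz": 0.205},
    {"jaw": 1,"x": -0.507,"y": 0.758,"z": 0,"wx": 0,"wy": 0,"wz": 0.205},
    {"jaw": 1,"x": -0.507,"y": 0.758,"z": 0,"wx": 0,"wy": 0,"wz": 0.205},
    {"jaw": 1,"x": -0.507,"y": 0.758,"z": 0,"wx": 0,"wy": 0,"wz": 0.205},
    {"jaw": 1,"x": -0.507,"y": 0.758,"z": 0,"wx": 0,"wy": 0,"wz": 0.205},
    {"jaw": 1,"x": -0.507,"y": 0.758,"z": 0,"wx": 0,"wy": 0,"wz": 0.205},
    {"jaw": 1,"x": -0.507,"y": 0.758,"z": 0,"wx": 0,"wy": 0,"wz": 0.205},
    {"jaw": 1,"x": -0.507,"y": 0.758,"z": 0,"wx": 0,"wy": 0,"wz": 0.205},
  ],
)

```text
clock: 11.25
tcp_pos: [0.5525, 0.0437, 0.2169]
tcp_rot: [-3.141, -0.0, 2.948]
wrist_force: [0.3, 0.5, -0.1]
grip_width: 0.0856
grip_force: 0.0
```

```bash
python3 - <<'E'
from h import *
wp((.5614,.1054,.165,-.195))
E
```

```text
11.25 [0.5525 0.0437 0.2169] [-3.1414e+00 -4.0000e-04  2.9482e+00] 0.0856 [ 0.3  0.5 -0.1]
-> (0.5614, 0.1054, 0.165, -0.195) [0.0063 0.1246 0.1038] [-0.0001 -0.0001  0.0005]
```

Request:
carry_out(
  plan=[
    {"jaw": 1,"x": 0.006,"y": 0.12,"z": 0.104,"wx": 0,"wy": 0,"wz": 0},
    {"jaw": 1,"x": 0.006,"y": 0.12,"z": 0.104,"wx": 0,"wy": 0,"wz": 0},
    {"jaw": 1,"x": 0.006,"y": 0.12,"z": 0.104,"wx": 0,"wy": 0,"wz": 0},
    {"jaw": 1,"x": 0.006,"y": 0.12,"z": 0.104,"wx": 0,"wy": 0,"wz": 0},
    {"jaw": 1,"x": 0.006,"y": 0.12,"z": 0.104,"wx": 0,"wy": 0,"wz": 0},
  ],
)

```text
clock: 11.75
tcp_pos: [0.5624, 0.0994, 0.1659]
tcp_rot: [-3.141, 0.001, 2.946]
wrist_force: [0.2, 0.7, 0.1]
grip_width: 0.0855
grip_force: 0.0
```

```bash
python3 - <<'E'
from h import *
wshot(9)
# red boat roof & blue cradle predicted projections vs mask
a=cv2.imread('pics/w9.png'); hsv=cv2.cvtColor(a,cv2.COLOR_BGR2HSV)
m=(((hsv[...,0]<4)|(hsv[...,0]>175))&(hsv[...,1]>190)).astype(np.uint8)
n,l,st,ce=cv2.connectedComponentsWithStats(m)
for i in np.argsort(-st[1:,4])[:3]+1:
    pts=np.argwhere(l==i)[:,::-1].astype(np.float32); print(st[i],ce[i],cv2.minAreaRect(pts))
mb=((abs(hsv[...,0].astype(int)-112)<10)&(hsv[...,1]>150)); mb=mb&(np.arange(640)[None]>230)&(np.arange(640)[None]<420)&(np.arange(480)[:,None]<300)
print('blue',cv2.boxPoints(cv2.minAreaRect(np.argwhere(mb)[:,::-1].astype(np.float32))))
wp((.5614,.1054,.048,-.195))
E
```

```text
11.75 [0.56239155 0.09938854 0.16585523] [-3.14132864e+00  9.05382716e-04  2.94628201e+00]
[ 311  205   48   71 3089] [334.22887666 237.85011331] ((334.4999694824219, 240.0), (46.99999237060547, 69.99998474121094), 0.0)
[302 129  54 144 412] [312.3592233  173.95631068] ((309.20001220703125, 193.4000244140625), (47.43416976928711, 149.8919677734375), 18.434946060180664)
[309 277  48  43 284] [332.98239437 299.25      ] ((332.4999694824219, 297.9999694824219), (46.99999237060547, 41.99999237060547), 0.0)
blue [[278.56873 273.91312]
 [280.3958  138.70807]
 [385.52527 140.12872]
 [383.69818 275.33377]]
11.8 [0.5627 0.099  0.1661] [-3.1415e+00  1.4000e-03  2.9455e+00] 0.0856 [0.3 0.2 0.5]
-> (0.5614, 0.1054, 0.048, -0.195) [0.0053 0.012  0.2361] [-0.      0.0004 -0.0004]
```

```bash
python3 - <<'E'
from h import *
P=wP(9)
print(onz(P,[(311,205),(358,205),(358,275),(311,275)],.076).round(4),onz(P,[(334.5,240)],.076).round(4))
q=onz(P,[(334.5,205),(334.5,275)],.076);d=q[1]-q[0];print(np.arctan2(d[1],d[0]),np.linalg.norm(d))
E
```

```text
[[0.5342 0.0951 0.076 ]
 [0.5402 0.1253 0.076 ]
 [0.5891 0.1171 0.076 ]
 [0.5828 0.085  0.076 ]] [[0.5608 0.1058 0.076 ]]
-0.18703902934452266 0.04958875972516575
```

Request:
carry_out(
  plan=[
    {"jaw": 1,"x": 0.006,"y": 0.0125,"z": 0.08,"wx": 0,"wy": 0,"wz": -0.001},
    {"jaw": 1,"x": 0.006,"y": 0.0125,"z": 0.15,"wx": 0,"wy": 0,"wz": -0.001},
    {"jaw": 1,"x": 0.006,"y": 0.0125,"z": 0.2,"wx": 0,"wy": 0,"wz": -0.001},
    {"jaw": 1,"x": 0.006,"y": 0.0125,"z": 0.234,"wx": 0,"wy": 0,"wz": -0.001},
    {"jaw": 1,"x": 0.006,"y": 0.0125,"z": 0.234,"wx": 0,"wy": 0,"wz": -0.001},
    {"jaw": 0.1,"x": 0.006,"y": 0.0125,"z": 0.234,"wx": 0,"wy": 0,"wz": -0.001},
    {"jaw": 0.1,"x": 0.006,"y": 0.0125,"z": 0.234,"wx": 0,"wy": 0,"wz": -0.001},
    {"jaw": 0.1,"x": 0.006,"y": 0.0125,"z": 0.234,"wx": 0,"wy": 0,"wz": -0.001},
  ],
)

```text
clock: 12.6
tcp_pos: [0.5617, 0.1062, 0.0495]
tcp_rot: [3.141, 0.002, 2.949]
wrist_force: [0.3, 0.2, 0.5]
grip_width: 0.0441
grip_force: 0.0
```

Request:
carry_out(
  plan=[
    {"jaw": 0.1,"x": 0,"y": 0,"z": 0,"wx": 0,"wy": 0,"wz": 0},
    {"jaw": 0.1,"x": 0,"y": 0,"z": 0,"wx": 0,"wy": 0,"wz": 0},
    {"jaw": 0.1,"x": 0,"y": 0,"z": 0,"wx": 0,"wy": 0,"wz": 0},
    {"jaw": 0.1,"x": 0,"y": 0,"z": 0,"wx": 0,"wy": 0,"wz": 0},
  ],
)

```text
clock: 13.0
tcp_pos: [0.5615, 0.1063, 0.0493]
tcp_rot: [-3.141, 0.002, 2.949]
wrist_force: [-0.3, -1.9, 5.8]
grip_width: 0.0334
grip_force: 40.0
```

Request:
carry_out(
  plan=[
    {"jaw": 0.1,"x": 0,"y": 0,"z": -0.04,"wx": 0,"wy": 0,"wz": 0},
    {"jaw": 0.1,"x": 0,"y": 0,"z": -0.1,"wx": 0,"wy": 0,"wz": 0},
    {"jaw": 0.1,"x": 0,"y": 0,"z": -0.17,"wx": 0,"wy": 0,"wz": 0},
    {"jaw": 0.1,"x": 0,"y": 0,"z": -0.24,"wx": 0,"wy": 0,"wz": 0},
    {"jaw": 0.1,"x": 0,"y": 0,"z": -0.26,"wx": 0,"wy": 0,"wz": 0},
    {"jaw": 0.1,"x": 0,"y": 0,"z": -0.26,"wx": 0,"wy": 0,"wz": 0},
  ],
)

```text
clock: 13.6
tcp_pos: [0.5615, 0.1066, 0.1791]
tcp_rot: [3.141, 0.003, 2.95]
wrist_force: [0.1, 0.5, -3.2]
grip_width: 0.0333
grip_force: 41.0
```

```bash
python3 - <<'E'
from h import *
wshot(10)
a=cv2.imread('pics/w10.png'); hsv=cv2.cvtColor(a,cv2.COLOR_BGR2HSV)
m=(((hsv[...,0]<5)|(hsv[...,0]>174))&(hsv[...,1]>170)).astype(np.uint8)
n,l,st,ce=cv2.connectedComponentsWithStats(m)
for i in np.argsort(-st[1:,4])[:5]+1: print(st[i],ce[i])
im=a[90:390,200:450]; cv2.imwrite('pics/c10.png',cv2.resize(im,None,fx=2,fy=2))
wp((.505,-.367,.175,.447))
E
```

```text
13.6 [0.56152085 0.10658627 0.17908815] [3.14103971e+00 2.60678536e-03 2.94959924e+00]
[  280   279    92   137 10164] [325.10438804 336.76298701]
[ 270  136  112  152 1878] [324.70607029 192.74920128]
13.65 [0.5604 0.1065 0.1772] [-3.1414e+00 -5.0000e-04  2.9495e+00] 0.0332 [ 0.5 -0.8 -3.2]
-> (0.505, -0.367, 0.175, 0.447) [-0.072  -0.9507  0.0046] [-0.000e+00 -2.000e-04 -2.034e-01]
```

```bash
python3 -c "
from h import *
print(intool(0,[(280,279),(371,279)],-.0267).round(4), intool(0,[(270,136),(381,136)],.0023).round(4))"
```

```text
[[ 0.0251 -0.016  -0.0267]
 [ 0.0251  0.0156 -0.0267]] [[ 0.0724 -0.0217  0.0023]
 [ 0.0725  0.0213  0.0023]]
```

Request:
carry_out(
  plan=[
    {"jaw": 0.1,"x": -0.071,"y": -0.951,"z": 0,"wx": 0,"wy": 0,"wz": -0.2034},
    {"jaw": 0.1,"x": -0.071,"y": -0.951,"z": 0,"wx": 0,"wy": 0,"wz": -0.2034},
    {"jaw": 0.1,"x": -0.071,"y": -0.951,"z": 0,"wx": 0,"wy": 0,"wz": -0.2034},
    {"jaw": 0.1,"x": -0.071,"y": -0.951,"z": 0,"wx": 0,"wy": 0,"wz": -0.2034},
    {"jaw": 0.1,"x": -0.071,"y": -0.951,"z": 0,"wx": 0,"wy": 0,"wz": -0.2034},
    {"jaw": 0.1,"x": -0.071,"y": -0.951,"z": 0,"wx": 0,"wy": 0,"wz": -0.2034},
    {"jaw": 0.1,"x": -0.071,"y": -0.951,"z": 0,"wx": 0,"wy": 0,"wz": -0.2034},
    {"jaw": 0.1,"x": -0.071,"y": -0.951,"z": 0,"wx": 0,"wy": 0,"wz": -0.2034},
  ],
)

```text
clock: 14.45
tcp_pos: [0.514, -0.2745, 0.1748]
tcp_rot: [3.137, -0.003, -2.695]
wrist_force: [1.0, 0.1, -2.7]
grip_width: 0.0336
grip_force: 41.2
```

```bash
python3 - <<'E'
from h import *
wp((.5044,-.3673,.17,.447))
E
```

```text
14.45 [ 0.514  -0.2745  0.1748] [ 3.1373e+00 -2.6000e-03 -2.6948e+00] 0.0336 [ 1.   0.1 -2.7]
-> (0.5044, -0.3673, 0.17, 0.447) [ 0.0974 -0.1591  0.0092] [ 0.0014 -0.0008 -0.0001]
```

Request:
carry_out(
  plan=[
    {"jaw": 0.1,"x": 0.0974,"y": -0.156,"z": 0,"wx": 0,"wy": 0,"wz": 0},
    {"jaw": 0.1,"x": 0.0974,"y": -0.156,"z": 0,"wx": 0,"wy": 0,"wz": 0},
    {"jaw": 0.1,"x": 0.0974,"y": -0.156,"z": 0,"wx": 0,"wy": 0,"wz": 0},
    {"jaw": 0.1,"x": 0.0974,"y": -0.156,"z": 0.01,"wx": 0,"wy": 0,"wz": 0},
    {"jaw": 0.1,"x": 0.0974,"y": -0.156,"z": 0.01,"wx": 0,"wy": 0,"wz": 0},
    {"jaw": 0.1,"x": 0.0974,"y": -0.156,"z": 0.01,"wx": 0,"wy": 0,"wz": 0},
    {"jaw": 0.1,"x": 0.0974,"y": -0.156,"z": 0.01,"wx": 0,"wy": 0,"wz": 0},
  ],
)

```text
clock: 15.15
tcp_pos: [0.5059, -0.3634, 0.1727]
tcp_rot: [3.141, -0.001, -2.693]
wrist_force: [0.4, 0.3, -2.6]
grip_width: 0.0334
grip_force: 41.6
```

```bash
python3 - <<'E'
from h import *
wp((.5044,-.3673,.0525,.447))
E
```

```text
15.15 [ 0.5059 -0.3634  0.1727] [ 3.1408e+00 -7.0000e-04 -2.6928e+00] 0.0334 [ 0.4  0.3 -2.6]
-> (0.5044, -0.3673, 0.0525, 0.447) [ 0.0058 -0.0059  0.2404] [ 0.0002 -0.0002  0.0006]
```

Request:
carry_out(
  plan=[
    {"jaw": 0.1,"x": 0.006,"y": -0.006,"z": 0.08,"wx": 0,"wy": 0,"wz": 0},
    {"jaw": 0.1,"x": 0.006,"y": -0.006,"z": 0.15,"wx": 0,"wy": 0,"wz": 0},
    {"jaw": 0.1,"x": 0.006,"y": -0.006,"z": 0.15,"wx": 0,"wy": 0,"wz": 0},
    {"jaw": 0.1,"x": 0.006,"y": -0.006,"z": 0.15,"wx": 0,"wy": 0,"wz": 0},
  ],
)

```text
clock: 15.55
tcp_pos: [0.5041, -0.3679, 0.0982]
tcp_rot: [3.14, -0.001, -2.694]
wrist_force: [-0.2, -0.4, -2.5]
grip_width: 0.0336
grip_force: 41.7
```

```bash
python3 - <<'E'
from h import *
wp((.5044,-.3673,.0525,.447))
E
```

```text
15.55 [ 0.5041 -0.3679  0.0982] [ 3.1401e+00 -1.0000e-03 -2.6937e+00] 0.0336 [-0.2 -0.4 -2.5]
-> (0.5044, -0.3673, 0.0525, 0.447) [-0.0012  0.0007  0.0913] [ 0.0005 -0.0003  0.0003]
```

Request:
carry_out(
  plan=[
    {"jaw": 0.1,"x": -0.001,"y": 0.0007,"z": 0.04,"wx": 0,"wy": 0,"wz": 0},
    {"jaw": 0.1,"x": -0.001,"y": 0.0007,"z": 0.065,"wx": 0,"wy": 0,"wz": 0},
    {"jaw": 0.1,"x": -0.001,"y": 0.0007,"z": 0.08,"wx": 0,"wy": 0,"wz": 0},
    {"jaw": 0.1,"x": -0.001,"y": 0.0007,"z": 0.088,"wx": 0,"wy": 0,"wz": 0},
    {"jaw": 0.1,"x": -0.001,"y": 0.0007,"z": 0.094,"wx": 0,"wy": 0,"wz": 0},
    {"jaw": 0.1,"x": -0.001,"y": 0.0007,"z": 0.096,"wx": 0,"wy": 0,"wz": 0},
    {"jaw": 0.1,"x": -0.001,"y": 0.0007,"z": 0.096,"wx": 0,"wy": 0,"wz": 0},
  ],
)

```text
clock: 16.25
tcp_pos: [0.5045, -0.3685, 0.0502]
tcp_rot: [-3.141, -0.0, -2.695]
wrist_force: [-0.6, -0.3, -2.2]
grip_width: 0.0332
grip_force: 41.7
```

Request:
carry_out(
  plan=[
    {"jaw": 0.1,"x": 0,"y": 0.002,"z": 0.001,"wx": 0,"wy": 0,"wz": 0},
    {"jaw": 0.1,"x": 0,"y": 0.002,"z": 0.002,"wx": 0,"wy": 0,"wz": 0},
    {"jaw": 0.1,"x": 0,"y": 0.002,"z": 0.003,"wx": 0,"wy": 0,"wz": 0},
    {"jaw": 0.1,"x": 0,"y": 0.002,"z": 0.003,"wx": 0,"wy": 0,"wz": 0},
  ],
)

```text
clock: 16.65
tcp_pos: [0.5041, -0.3676, 0.0493]
tcp_rot: [-3.141, -0.0, -2.695]
wrist_force: [-2.1, 1.8, 4.3]
grip_width: 0.0336
grip_force: 42.6
```

Contact. Release and rise.

Request:
carry_out(
  plan=[
    {"jaw": 0.5,"x": 0,"y": 0,"z": 0,"wx": 0,"wy": 0,"wz": 0},
    {"jaw": 1,"x": 0,"y": 0,"z": 0,"wx": 0,"wy": 0,"wz": 0},
    {"jaw": 1,"x": 0,"y": 0,"z": 0,"wx": 0,"wy": 0,"wz": 0},
    {"jaw": 1,"x": 0,"y": 0,"z": 0,"wx": 0,"wy": 0,"wz": 0},
    {"jaw": 1,"x": 0,"y": 0,"z": -0.08,"wx": 0,"wy": 0,"wz": 0},
    {"jaw": 1,"x": 0,"y": 0,"z": -0.16,"wx": 0,"wy": 0,"wz": 0},
    {"jaw": 1,"x": 0,"y": 0,"z": -0.24,"wx": 0,"wy": 0,"wz": 0},
    {"jaw": 1,"x": 0,"y": 0,"z": -0.3,"wx": 0,"wy": 0,"wz": 0},
  ],
)

```text
clock: 17.45
tcp_pos: [0.5045, -0.3679, 0.2012]
tcp_rot: [-3.139, 0.0, -2.695]
wrist_force: [0.5, -0.4, -0.0]
grip_width: 0.0855
grip_force: 0.0
```

```bash
python3 - <<'E'
from h import *
wshot(11)
wp((.55,.105,.21,-.2),(.5435,.34,.2,.18))
E
```

```text
17.45 [ 0.50453961 -0.3678831   0.20121074] [-3.13926771e+00  3.92568077e-04 -2.69471982e+00]
17.5 [ 0.5061 -0.3693  0.2063] [-3.1325e+00  3.0000e-03 -2.6947e+00] 0.0852 [ 0.9 -1.   4.1]
-> (0.55, 0.105, 0.21, -0.2) [-0.4891  0.8175 -0.0133] [-0.0025  0.0018  0.2059]
-> (0.5435, 0.34, 0.2, 0.18) [-0.6805  1.2471  0.0034] [-0.0027  0.0013  0.085 ]
```

View pics/w11.png

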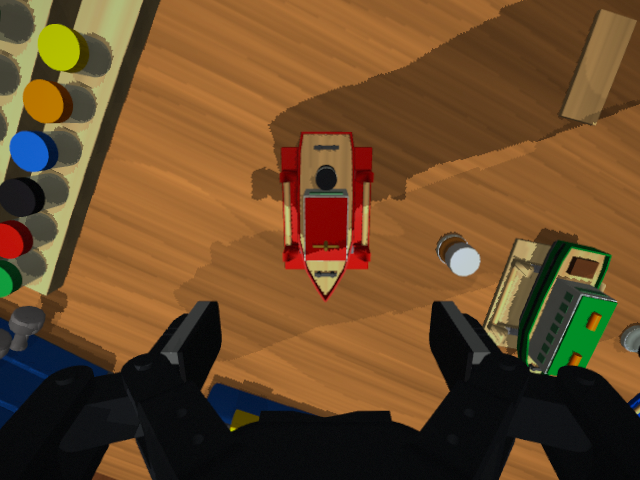

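Request:
carry_out(
  plan=[
    {"jaw": 1,"x": -0.489,"y": 0.8175,"z": 0,"wx": 0,"wy": 0,"wz": 0.206},
    {"jaw": 1,"x": -0.489,"y": 0.8175,"z": 0,"wx": 0,"wy": 0,"wz": 0.206},
    {"jaw": 1,"x": -0.489,"y": 0.8175,"z": 0,"wx": 0,"wy": 0,"wz": 0.206},
    {"jaw": 1,"x": -0.489,"y": 0.8175,"z": 0,"wx": 0,"wy": 0,"wz": 0.206},
    {"jaw": 1,"x": -0.489,"y": 0.8175,"z": 0,"wx": 0,"wy": 0,"wz": 0.206},
    {"jaw": 1,"x": -0.489,"y": 0.8175,"z": 0,"wx": 0,"wy": 0,"wz": 0.206},
    {"jaw": 1,"x": -0.489,"y": 0.8175,"z": 0,"wx": 0,"wy": 0,"wz": 0.206},
    {"jaw": 1,"x": -0.489,"y": 0.8175,"z": 0,"wx": 0,"wy": 0,"wz": 0.206},
  ],
)

```text
clock: 18.3
tcp_pos: [0.5404, 0.0276, 0.1982]
tcp_rot: [-3.141, -0.0, 2.941]
wrist_force: [0.8, -1.3, 0.1]
grip_width: 0.0857
grip_force: 0.0
```

Request:
carry_out(
  plan=[
    {"jaw": 1,"x": 0,"y": 0.1,"z": 0,"wx": 0,"wy": 0,"wz": 0},
    {"jaw": 1,"x": 0,"y": 0.12,"z": 0,"wx": 0,"wy": 0,"wz": 0},
    {"jaw": 1,"x": 0,"y": 0.12,"z": 0,"wx": 0,"wy": 0,"wz": 0},
    {"jaw": 1,"x": 0,"y": 0.12,"z": 0,"wx": 0,"wy": 0,"wz": 0},
  ],
)

```text
clock: 18.7
tcp_pos: [0.5522, 0.0838, 0.198]
tcp_rot: [-3.141, -0.001, 2.941]
wrist_force: [0.3, -0.5, 0.5]
grip_width: 0.0853
grip_force: 0.0
```

```bash
cat >> h.py <<'E'
def board(k,hue,c,zs=(.002,)):
    """min-area rectangle of painted board in wrist shot k near world point c"""
    P=wP(k); a=cv2.imread(f'pics/w{k}.png'); h=cv2.cvtColor(a,cv2.COLOR_BGR2HSV)
    m=((abs(h[...,0].astype(int)-hue)<12)&(h[...,1]>130)).astype(np.uint8)
    p=proj(P,[c])[0].astype(int); w=np.zeros_like(m); cv2.circle(w,tuple(int(v) for v in p),85,1,-1); m&=w
    pts=np.argwhere(m)[:,::-1].astype(float)
    for z in zs:
        q=onz(P,pts,z)[:,:2]; r=cv2.minAreaRect((q*1000).astype(np.float32)); print(k,z,'centre',np.round(r[0],1),'size',np.round(r[1],1),'ang',np.radians(r[2]).round(3),len(pts))
    return p
E
python3 - <<'E'
from h import *
wshot(12)
print(board(12,114,[.557,.105,.005],(.002,.006)))
wp((.5435,.34,.165,.18))
E
```

```text
18.7 [0.55224123 0.08375161 0.19801918] [-3.14061151e+00 -9.26366036e-04  2.94115978e+00]
12 0.002 centre [557.8 107.3] size [ 88.2 120.6] ang 1.355 8978
12 0.006 centre [556.9 107.2] size [ 87.2 119.2] ang 1.355 8978
[348 211]
18.75 [0.5522 0.0832 0.198 ] [-3.1407e+00 -1.0000e-03  2.9399e+00] 0.0849 [ 1.  -0.2 -0.1]
-> (0.5435, 0.34, 0.165, 0.18) [0.1199 0.4998 0.0658] [-0.0002 -0.0004 -0.1215]
```

Request:
carry_out(
  plan=[
    {"jaw": 1,"x": 0.12,"y": 0.5,"z": 0.0,"wx": 0,"wy": 0,"wz": -0.1215},
    {"jaw": 1,"x": 0.12,"y": 0.5,"z": 0.0,"wx": 0,"wy": 0,"wz": -0.1215},
    {"jaw": 1,"x": 0.12,"y": 0.5,"z": 0.0,"wx": 0,"wy": 0,"wz": -0.1215},
    {"jaw": 1,"x": 0.12,"y": 0.5,"z": 0.0,"wx": 0,"wy": 0,"wz": -0.1215},
    {"jaw": 1,"x": 0.12,"y": 0.5,"z": 0.066,"wx": 0,"wy": 0,"wz": -0.1215},
    {"jaw": 1,"x": 0.12,"y": 0.5,"z": 0.066,"wx": 0,"wy": 0,"wz": -0.1215},
    {"jaw": 1,"x": 0.12,"y": 0.5,"z": 0.066,"wx": 0,"wy": 0,"wz": -0.1215},
    {"jaw": 1,"x": 0.12,"y": 0.5,"z": 0.066,"wx": 0,"wy": 0,"wz": -0.1215},
  ],
)

```text
clock: 19.55
tcp_pos: [0.5438, 0.3394, 0.1653]
tcp_rot: [-3.141, -0.001, -2.962]
wrist_force: [0.1, 0.6, -0.7]
grip_width: 0.0855
grip_force: 0.0
```

```bash
python3 - <<'E'
from h import *
wshot(13)
a=cv2.imread('pics/w13.png'); hsv=cv2.cvtColor(a,cv2.COLOR_BGR2HSV)
m=((abs(hsv[...,0].astype(int)-110)<12)&(hsv[...,1]>150)).astype(np.uint8)
n,l,st,ce=cv2.connectedComponentsWithStats(m); P=wP(13)
for i in np.argsort(-st[1:,4])[:4]+1:
    pts=np.argwhere(l==i)[:,::-1].astype(float); q=onz(P,pts,.076)[:,:2]*1000; r=cv2.minAreaRect(q.astype(np.float32)); print(st[i],np.round(r[0],1),np.round(r[1],1),np.radians(r[2]))
wp((.5435,.34,.0485,.185))
E
```

```text
19.55 [0.54380168 0.33938343 0.16529761] [-3.14054406e+00 -1.39184664e-03 -2.96205774e+00]
[    0   101   120   163 11428] [535.4 153.4] [74.7 92.2] 1.3597358835581004
[ 554  237   86  104 5140] [542.6 543.4] [80.6 63.2] 0.15554824847366686
[ 303  215   48   57 2637] [542.9 340.2] [39.9 31.7] 0.18750621484413132
[ 587  336   53   56 1342] [590.  583.9] [75.2 29.9] 0.9894303247804437
19.6 [0.5442 0.3392 0.1659] [-3.1410e+00 -3.0000e-04 -2.9629e+00] 0.0857 [ 0.5 -0.3 -0.5]
-> (0.5435, 0.34, 0.0485, 0.185) [0.0011 0.0019 0.2349] [-0.0002 -0.0001 -0.002 ]
```

Request:
carry_out(
  plan=[
    {"jaw": 1,"x": 0.0015,"y": 0.002,"z": 0.08,"wx": 0,"wy": 0,"wz": -0.002},
    {"jaw": 1,"x": 0.0015,"y": 0.002,"z": 0.15,"wx": 0,"wy": 0,"wz": -0.002},
    {"jaw": 1,"x": 0.0015,"y": 0.002,"z": 0.2,"wx": 0,"wy": 0,"wz": -0.002},
    {"jaw": 1,"x": 0.0015,"y": 0.002,"z": 0.233,"wx": 0,"wy": 0,"wz": -0.002},
    {"jaw": 1,"x": 0.0015,"y": 0.002,"z": 0.233,"wx": 0,"wy": 0,"wz": -0.002},
    {"jaw": 0.1,"x": 0.0015,"y": 0.002,"z": 0.233,"wx": 0,"wy": 0,"wz": -0.002},
    {"jaw": 0.1,"x": 0.0015,"y": 0.002,"z": 0.233,"wx": 0,"wy": 0,"wz": -0.002},
    {"jaw": 0.1,"x": 0.0015,"y": 0.002,"z": 0.233,"wx": 0,"wy": 0,"wz": -0.002},
  ],
)

```text
clock: 20.4
tcp_pos: [0.5437, 0.3423, 0.0506]
tcp_rot: [3.141, 0.002, -2.955]
wrist_force: [0.5, 0.1, 0.6]
grip_width: 0.0439
grip_force: 0.0
```

Request:
carry_out(
  plan=[
    {"jaw": 0.1,"x": 0,"y": 0,"z": 0,"wx": 0,"wy": 0,"wz": 0},
    {"jaw": 0.1,"x": 0,"y": 0,"z": 0,"wx": 0,"wy": 0,"wz": 0},
    {"jaw": 0.1,"x": 0,"y": 0,"z": 0,"wx": 0,"wy": 0,"wz": 0},
    {"jaw": 0.1,"x": 0,"y": 0,"z": 0,"wx": 0,"wy": 0,"wz": 0},
  ],
)

```text
clock: 20.8
tcp_pos: [0.5434, 0.3423, 0.0504]
tcp_rot: [-3.141, 0.002, -2.954]
wrist_force: [-0.1, -2.8, 6.4]
grip_width: 0.0335
grip_force: 42.6
```

Gripped (33.5 mm), seated TCP z = 0.0504. Lift.

Request:
carry_out(
  plan=[
    {"jaw": 0.1,"x": 0,"y": 0,"z": -0.04,"wx": 0,"wy": 0,"wz": 0},
    {"jaw": 0.1,"x": 0,"y": 0,"z": -0.1,"wx": 0,"wy": 0,"wz": 0},
    {"jaw": 0.1,"x": 0,"y": 0,"z": -0.17,"wx": 0,"wy": 0,"wz": 0},
    {"jaw": 0.1,"x": 0,"y": 0,"z": -0.24,"wx": 0,"wy": 0,"wz": 0},
    {"jaw": 0.1,"x": 0,"y": 0,"z": -0.25,"wx": 0,"wy": 0,"wz": 0},
    {"jaw": 0.1,"x": 0,"y": 0,"z": -0.25,"wx": 0,"wy": 0,"wz": 0},
  ],
)

```text
clock: 21.4
tcp_pos: [0.5431, 0.3428, 0.175]
tcp_rot: [3.141, 0.002, -2.954]
wrist_force: [-0.2, -0.2, -1.9]
grip_width: 0.0334
grip_force: 42.0
```

```bash
python3 - <<'E'
from h import *
wshot(14)
a=cv2.imread('pics/w14.png'); hsv=cv2.cvtColor(a,cv2.COLOR_BGR2HSV)
m=((abs(hsv[...,0].astype(int)-112)<14)&(hsv[...,1]>130)).astype(np.uint8); m[:,:230]=0; m[:,420:]=0
n,l,st,ce=cv2.connectedComponentsWithStats(m)
for i in np.argsort(-st[1:,4])[:4]+1: print(st[i])
wp((.5573,.1053,.175,-.2))
E
```

```text
21.4 [0.54306656 0.34281847 0.17496768] [ 3.14083027e+00  2.07870338e-03 -2.95359894e+00]
[ 280  289   92  127 8867]
[ 268  134  112  154 1940]
[279 365   2   3   3]
[415 371   1   1   1]
21.45 [0.5421 0.3423 0.1732] [-3.1416e+00 -9.0000e-04 -2.9537e+00] 0.0335 [ 0.3 -0.2 -2.4]
-> (0.5573, 0.1053, 0.175, -0.2) [ 0.0588 -0.4714 -0.0036] [-1.000e-04 -3.000e-04  1.235e-01]
```

```bash
python3 -c "
from h import *
print(intool(0,[(280,289),(371,289)],-.0256).round(4), intool(0,[(268,134),(379,134)],.0034).round(4))"
```

```text
[[ 0.0209 -0.0161 -0.0256]
 [ 0.0209  0.0162 -0.0256]] [[ 0.0733 -0.0224  0.0034]
 [ 0.0733  0.0209  0.0034]]
```

Request:
carry_out(
  plan=[
    {"jaw": 0.1,"x": 0.059,"y": -0.47,"z": 0,"wx": 0,"wy": 0,"wz": 0.1235},
    {"jaw": 0.1,"x": 0.059,"y": -0.47,"z": 0,"wx": 0,"wy": 0,"wz": 0.1235},
    {"jaw": 0.1,"x": 0.059,"y": -0.47,"z": 0,"wx": 0,"wy": 0,"wz": 0.1235},
    {"jaw": 0.1,"x": 0.059,"y": -0.47,"z": 0,"wx": 0,"wy": 0,"wz": 0.1235},
    {"jaw": 0.1,"x": 0.059,"y": -0.47,"z": 0,"wx": 0,"wy": 0,"wz": 0.1235},
    {"jaw": 0.1,"x": 0.059,"y": -0.47,"z": 0,"wx": 0,"wy": 0,"wz": 0.1235},
    {"jaw": 0.1,"x": 0.059,"y": -0.47,"z": 0,"wx": 0,"wy": 0,"wz": 0.1235},
    {"jaw": 0.1,"x": 0.059,"y": -0.47,"z": 0,"wx": 0,"wy": 0,"wz": 0.1235},
  ],
)

```text
clock: 22.25
tcp_pos: [0.5564, 0.1066, 0.1724]
tcp_rot: [-3.141, -0.003, 2.942]
wrist_force: [0.1, 0.5, -1.3]
grip_width: 0.0332
grip_force: 42.1
```

```bash
python3 - <<'E'
from h import *
wp((.5573,.1053,.1,-.2))
E
```

```text
22.25 [0.5564 0.1066 0.1724] [-3.1412e+00 -3.0000e-03  2.9419e+00] 0.0332 [ 0.1  0.5 -1.3]
-> (0.5573, 0.1053, 0.1, -0.2) [-0.0026 -0.0021  0.1448] [-0.0001 -0.001   0.0001]
```

Boat offset ≈ 0 in the grip. Lowering.

Request:
carry_out(
  plan=[
    {"jaw": 0.1,"x": -0.0026,"y": -0.0021,"z": 0.08,"wx": 0,"wy": 0,"wz": 0},
    {"jaw": 0.1,"x": -0.0026,"y": -0.0021,"z": 0.144,"wx": 0,"wy": 0,"wz": 0},
    {"jaw": 0.1,"x": -0.0026,"y": -0.0021,"z": 0.144,"wx": 0,"wy": 0,"wz": 0},
    {"jaw": 0.1,"x": -0.0026,"y": -0.0021,"z": 0.144,"wx": 0,"wy": 0,"wz": 0},
  ],
)

```text
clock: 22.65
tcp_pos: [0.5575, 0.1058, 0.1015]
tcp_rot: [-3.141, -0.003, 2.943]
wrist_force: [-0.3, -0.7, -1.3]
grip_width: 0.033
grip_force: 42.0
```

```bash
python3 - <<'E'
from h import *
wp((.5573,.1053,.0515,-.2))
E
```

```text
22.65 [0.5575 0.1058 0.1015] [-3.1409e+00 -2.7000e-03  2.9432e+00] 0.033 [-0.3 -0.7 -1.3]
-> (0.5573, 0.1053, 0.0515, -0.2) [-0.0001 -0.0009  0.1   ] [-0.0002 -0.0008  0.0005]
```

Request:
carry_out(
  plan=[
    {"jaw": 0.1,"x": 0,"y": -0.001,"z": 0.04,"wx": 0,"wy": -0.0008,"wz": 0},
    {"jaw": 0.1,"x": 0,"y": -0.001,"z": 0.065,"wx": 0,"wy": -0.0008,"wz": 0},
    {"jaw": 0.1,"x": 0,"y": -0.001,"z": 0.08,"wx": 0,"wy": -0.0008,"wz": 0},
    {"jaw": 0.1,"x": 0,"y": -0.001,"z": 0.09,"wx": 0,"wy": -0.0008,"wz": 0},
    {"jaw": 0.1,"x": 0,"y": -0.001,"z": 0.096,"wx": 0,"wy": -0.0008,"wz": 0},
    {"jaw": 0.1,"x": 0,"y": -0.001,"z": 0.1,"wx": 0,"wy": -0.0008,"wz": 0},
    {"jaw": 0.1,"x": 0,"y": -0.001,"z": 0.1,"wx": 0,"wy": -0.0008,"wz": 0},
  ],
)

```text
clock: 23.35
tcp_pos: [0.5583, 0.1041, 0.0519]
tcp_rot: [-3.141, 0.002, 2.941]
wrist_force: [-0.4, -0.3, -2.0]
grip_width: 0.0333
grip_force: 42.0
```

Request:
carry_out(
  plan=[
    {"jaw": 0.1,"x": 0.002,"y": 0.002,"z": 0.001,"wx": 0,"wy": 0,"wz": 0},
    {"jaw": 0.1,"x": 0.002,"y": 0.002,"z": 0.002,"wx": 0,"wy": 0,"wz": 0},
    {"jaw": 0.1,"x": 0.002,"y": 0.002,"z": 0.003,"wx": 0,"wy": 0,"wz": 0},
    {"jaw": 0.1,"x": 0.002,"y": 0.002,"z": 0.004,"wx": 0,"wy": 0,"wz": 0},
    {"jaw": 0.1,"x": 0.002,"y": 0.002,"z": 0.004,"wx": 0,"wy": 0,"wz": 0},
  ],
)

```text
clock: 23.85
tcp_pos: [0.5576, 0.1053, 0.0504]
tcp_rot: [-3.142, 0.003, 2.941]
wrist_force: [-1.9, -0.2, 3.8]
grip_width: 0.0331
grip_force: 42.3
```

Contact. Release and rise.

Request:
carry_out(
  plan=[
    {"jaw": 0.5,"x": 0,"y": 0,"z": 0,"wx": 0,"wy": 0,"wz": 0},
    {"jaw": 1,"x": 0,"y": 0,"z": 0,"wx": 0,"wy": 0,"wz": 0},
    {"jaw": 1,"x": 0,"y": 0,"z": 0,"wx": 0,"wy": 0,"wz": 0},
    {"jaw": 1,"x": 0,"y": 0,"z": 0,"wx": 0,"wy": 0,"wz": 0},
    {"jaw": 1,"x": 0,"y": 0,"z": -0.08,"wx": 0,"wy": 0,"wz": 0},
    {"jaw": 1,"x": 0,"y": 0,"z": -0.16,"wx": 0,"wy": 0,"wz": 0},
    {"jaw": 1,"x": 0,"y": 0,"z": -0.24,"wx": 0,"wy": 0,"wz": 0},
    {"jaw": 1,"x": 0,"y": 0,"z": -0.28,"wx": 0,"wy": 0,"wz": 0},
  ],
)

```text
clock: 24.65
tcp_pos: [0.5586, 0.1055, 0.1937]
tcp_rot: [3.141, 0.007, 2.941]
wrist_force: [-0.1, 0.5, 0.5]
grip_width: 0.0853
grip_force: 0.0
```

```bash
python3 - <<'E'
from h import *
wshot(15)
wp((.4978,-.1276,.165,.2412))
E
```

```text
24.65 [0.55864725 0.10546361 0.19366012] [3.14059552 0.00683609 2.94129984]
24.7 [0.5598 0.1055 0.196 ] [3.1397 0.0104 2.9413] 0.0852 [0.6 0.9 1.5]
-> (0.4978, -0.1276, 0.165, 0.2412) [ 0.0295 -0.4818  0.0609] [-1.000e-04  3.400e-03 -1.405e-01]
```

Request:
carry_out(
  plan=[
    {"jaw": 1,"x": 0.031,"y": -0.482,"z": 0,"wx": 0,"wy": 0,"wz": -0.1405},
    {"jaw": 1,"x": 0.031,"y": -0.482,"z": 0,"wx": 0,"wy": 0,"wz": -0.1405},
    {"jaw": 1,"x": 0.031,"y": -0.482,"z": 0,"wx": 0,"wy": 0,"wz": -0.1405},
    {"jaw": 1,"x": 0.031,"y": -0.482,"z": 0,"wx": 0,"wy": 0,"wz": -0.1405},
    {"jaw": 1,"x": 0.031,"y": -0.482,"z": 0.06,"wx": 0,"wy": 0,"wz": -0.1405},
    {"jaw": 1,"x": 0.031,"y": -0.482,"z": 0.06,"wx": 0,"wy": 0,"wz": -0.1405},
    {"jaw": 1,"x": 0.031,"y": -0.482,"z": 0.06,"wx": 0,"wy": 0,"wz": -0.1405},
    {"jaw": 1,"x": 0.031,"y": -0.482,"z": 0.06,"wx": 0,"wy": 0,"wz": -0.1405},
  ],
)

```text
clock: 25.5
tcp_pos: [0.4941, -0.1272, 0.1598]
tcp_rot: [-3.141, 0.002, -2.901]
wrist_force: [0.9, -0.7, 0.2]
grip_width: 0.0855
grip_force: 0.0
```

```bash
python3 - <<'E'
from h import *
wshot(16)
a=cv2.imread('pics/w16.png'); hsv=cv2.cvtColor(a,cv2.COLOR_BGR2HSV)
m=((abs(hsv[...,0].astype(int)-65)<12)&(hsv[...,1]>150)).astype(np.uint8)
n,l,st,ce=cv2.connectedComponentsWithStats(m); P=wP(16)
for i in np.argsort(-st[1:,4])[:3]+1:
    pts=np.argwhere(l==i)[:,::-1].astype(float); q=onz(P,pts,.076)[:,:2]*1000; r=cv2.minAreaRect(q.astype(np.float32)); print(st[i],np.round(r[0],1),np.round(r[1],1),np.radians(r[2]))
wp((.4978,-.1276,.0485,.2412))
E
```

```text
25.5 [ 0.49411422 -0.12724588  0.1597949 ] [-3.14129150e+00  1.60556402e-03 -2.90067463e+00]
[ 300  193   50  137 4932] [ 506.7 -124.4] [97.7 31.7] 0.24154962633181162
[293 137  65 144 720] [ 471.6 -133. ] [94.  41.6] 0.24271469272969404
[605 359   2   2   2] [530.6  99.2] [1. 0.] 2.80642610723616
25.55 [ 0.4945 -0.1269  0.1602] [-3.1407e+00  2.2000e-03 -2.8995e+00] 0.0854 [-0.5 -0.6  0.5]
-> (0.4978, -0.1276, 0.0485, 0.2412) [-0.0055 -0.0028  0.2233] [-0.0003  0.0007  0.0003]
```

Request:
carry_out(
  plan=[
    {"jaw": 1,"x": -0.006,"y": -0.001,"z": 0.08,"wx": 0,"wy": 0,"wz": 0},
    {"jaw": 1,"x": -0.006,"y": -0.001,"z": 0.15,"wx": 0,"wy": 0,"wz": 0},
    {"jaw": 1,"x": -0.006,"y": -0.001,"z": 0.19,"wx": 0,"wy": 0,"wz": 0},
    {"jaw": 1,"x": -0.006,"y": -0.001,"z": 0.221,"wx": 0,"wy": 0,"wz": 0},
    {"jaw": 1,"x": -0.006,"y": -0.001,"z": 0.221,"wx": 0,"wy": 0,"wz": 0},
    {"jaw": 0.1,"x": -0.006,"y": -0.001,"z": 0.221,"wx": 0,"wy": 0,"wz": 0},
    {"jaw": 0.1,"x": -0.006,"y": -0.001,"z": 0.221,"wx": 0,"wy": 0,"wz": 0},
    {"jaw": 0.1,"x": -0.006,"y": -0.001,"z": 0.221,"wx": 0,"wy": 0,"wz": 0},
  ],
)

```text
clock: 26.35
tcp_pos: [0.4984, -0.1277, 0.0506]
tcp_rot: [-3.139, 0.004, -2.9]
wrist_force: [0.4, -0.7, -0.6]
grip_width: 0.0441
grip_force: 0.0
```

Request:
carry_out(
  plan=[
    {"jaw": 0.1,"x": 0,"y": 0,"z": 0,"wx": 0,"wy": 0,"wz": 0},
    {"jaw": 0.1,"x": 0,"y": 0,"z": 0,"wx": 0,"wy": 0,"wz": 0},
    {"jaw": 0.1,"x": 0,"y": 0,"z": 0,"wx": 0,"wy": 0,"wz": 0},
    {"jaw": 0.1,"x": 0,"y": 0,"z": 0,"wx": 0,"wy": 0,"wz": 0},
  ],
)

```text
clock: 26.75
tcp_pos: [0.4981, -0.1276, 0.0505]
tcp_rot: [-3.14, 0.004, -2.9]
wrist_force: [-0.8, 2.4, 6.4]
grip_width: 0.0333
grip_force: 42.7
```

Request:
carry_out(
  plan=[
    {"jaw": 0.1,"x": 0,"y": 0,"z": -0.04,"wx": 0,"wy": 0,"wz": 0},
    {"jaw": 0.1,"x": 0,"y": 0,"z": -0.1,"wx": 0,"wy": 0,"wz": 0},
    {"jaw": 0.1,"x": 0,"y": 0,"z": -0.17,"wx": 0,"wy": 0,"wz": 0},
    {"jaw": 0.1,"x": 0,"y": 0,"z": -0.24,"wx": 0,"wy": 0,"wz": 0},
    {"jaw": 0.1,"x": 0,"y": 0,"z": -0.26,"wx": 0,"wy": 0,"wz": 0},
    {"jaw": 0.1,"x": 0,"y": 0,"z": -0.26,"wx": 0,"wy": 0,"wz": 0},
  ],
)

```text
clock: 27.35
tcp_pos: [0.4981, -0.1281, 0.1807]
tcp_rot: [-3.138, 0.004, -2.901]
wrist_force: [0.1, 0.2, -2.7]
grip_width: 0.0336
grip_force: 42.0
```

```bash
python3 - <<'E'
from h import *
wshot(17)
a=cv2.imread('pics/w17.png'); hsv=cv2.cvtColor(a,cv2.COLOR_BGR2HSV)
m=((abs(hsv[...,0].astype(int)-65)<12)&(hsv[...,1]>130)).astype(np.uint8); m[:,:230]=0; m[:,420:]=0
n,l,st,ce=cv2.connectedComponentsWithStats(m)
for i in np.argsort(-st[1:,4])[:3]+1: print(st[i],intool(0,[(325,st[i][1])],-.0255).round(4),intool(0,[(325,st[i][1])],.0035).round(4))
wp((.5443,.3404,.18,.178))
E
```

```text
27.35 [ 0.49805092 -0.12807312  0.18072358] [-3.13835485  0.00445905 -2.90070685]
[  278   238    94   179 13560] [[ 0.0398 -0.0001 -0.0255]] [[ 0.0309 -0.0001  0.0035]]
[ 271  134  111  154 1804] [[ 0.0737 -0.0001 -0.0255]] [[ 0.0733 -0.0001  0.0035]]
[296 225   1   1   1] [[ 0.0443 -0.0001 -0.0255]] [[ 0.0366 -0.0001  0.0035]]
27.4 [ 0.497  -0.1276  0.179 ] [-3.1403e+00  2.0000e-03 -2.9007e+00] 0.0334 [-0.3 -0.4 -2.3]
-> (0.5443, 0.3404, 0.18, 0.178) [-0.3151  0.8864 -0.0026] [-0.0004  0.0006  0.02  ]
```

Offset in the grip ≈ 0. Carrying to the green cradle.

Request:
carry_out(
  plan=[
    {"jaw": 0.1,"x": -0.315,"y": 0.886,"z": 0,"wx": 0,"wy": 0,"wz": 0.02},
    {"jaw": 0.1,"x": -0.315,"y": 0.886,"z": 0,"wx": 0,"wy": 0,"wz": 0.02},
    {"jaw": 0.1,"x": -0.315,"y": 0.886,"z": 0,"wx": 0,"wy": 0,"wz": 0.02},
    {"jaw": 0.1,"x": -0.315,"y": 0.886,"z": 0,"wx": 0,"wy": 0,"wz": 0.02},
    {"jaw": 0.1,"x": -0.315,"y": 0.886,"z": 0,"wx": 0,"wy": 0,"wz": 0.02},
    {"jaw": 0.1,"x": -0.315,"y": 0.886,"z": 0,"wx": 0,"wy": 0,"wz": 0.02},
    {"jaw": 0.1,"x": -0.315,"y": 0.886,"z": 0,"wx": 0,"wy": 0,"wz": 0.02},
    {"jaw": 0.1,"x": -0.315,"y": 0.886,"z": 0,"wx": 0,"wy": 0,"wz": 0.02},
  ],
)

```text
clock: 28.2
tcp_pos: [0.5357, 0.2721, 0.1762]
tcp_rot: [-3.14, -0.002, -2.963]
wrist_force: [1.7, -0.1, -1.6]
grip_width: 0.0333
grip_force: 41.9
```

```bash
python3 - <<'E'
from h import *
wshot(18)
wp((.5443,.3404,.18,.178))
im=cv2.imread('pics/w18.png')
P=wP(18)
for X in ([.5443,.3404],):
    c,s=np.cos(.178),np.sin(.178)
    pts=[[X[0]+c*a-s*b,X[1]+s*a+c*b,.002] for a,b in((-.06,-.042),(-.06,.042),(.06,.042),(.06,-.042))]
    cv2.polylines(im,[proj(P,pts).round().astype(int).reshape(-1,1,2)],True,(255,0,255),1)
cv2.imwrite('pics/o18.png',im)
E
```

```text
28.2 [0.5357273  0.27205385 0.17616908] [-3.13975180e+00 -2.43972540e-03 -2.96333676e+00]
28.25 [0.5361 0.2795 0.1759] [ 3.1377e+00 -2.0000e-04 -2.9574e+00] 0.0336 [ 4.2  5.3 -1.6]
-> (0.5443, 0.3404, 0.18, 0.178) [-0.0384  0.1168 -0.0078] [ 0.0012 -0.0001  0.002 ]
```

View pics/o18.png

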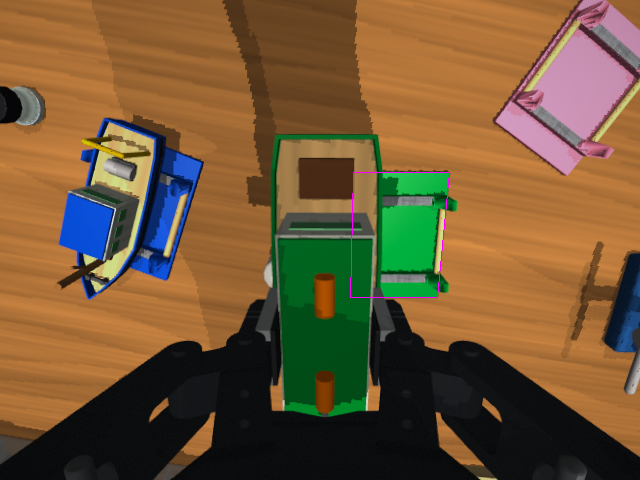

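Request:
carry_out(
  plan=[
    {"jaw": 0.1,"x": -0.038,"y": 0.114,"z": 0,"wx": 0,"wy": 0,"wz": 0},
    {"jaw": 0.1,"x": -0.038,"y": 0.114,"z": 0,"wx": 0,"wy": 0,"wz": 0},
    {"jaw": 0.1,"x": -0.038,"y": 0.114,"z": 0,"wx": 0,"wy": 0,"wz": 0},
    {"jaw": 0.1,"x": -0.038,"y": 0.114,"z": 0.08,"wx": 0,"wy": 0,"wz": 0},
    {"jaw": 0.1,"x": -0.038,"y": 0.114,"z": 0.13,"wx": 0,"wy": 0,"wz": 0},
    {"jaw": 0.1,"x": -0.038,"y": 0.114,"z": 0.13,"wx": 0,"wy": 0,"wz": 0},
    {"jaw": 0.1,"x": -0.038,"y": 0.114,"z": 0.13,"wx": 0,"wy": 0,"wz": 0},
  ],
)

```text
clock: 28.95
tcp_pos: [0.5454, 0.3282, 0.1136]
tcp_rot: [-3.14, -0.001, -2.965]
wrist_force: [1.3, -0.0, -1.1]
grip_width: 0.0331
grip_force: 41.9
```

```bash
python3 - <<'E'
from h import *
wp((.5443,.3404,.0515,.178))
E
```

```text
28.95 [0.5454 0.3282 0.1136] [-3.1397e+00 -7.0000e-04 -2.9649e+00] 0.0331 [ 1.3 -0.  -1.1]
-> (0.5443, 0.3404, 0.0515, 0.178) [-0.0023  0.0246  0.1241] [-0.0006 -0.0002 -0.0004]
```

Request:
carry_out(
  plan=[
    {"jaw": 0.1,"x": -0.002,"y": 0.0245,"z": 0,"wx": -0.0006,"wy": 0,"wz": 0},
    {"jaw": 0.1,"x": -0.002,"y": 0.0245,"z": 0.03,"wx": -0.0006,"wy": 0,"wz": 0},
    {"jaw": 0.1,"x": -0.002,"y": 0.0245,"z": 0.03,"wx": -0.0006,"wy": 0,"wz": 0},
    {"jaw": 0.1,"x": -0.002,"y": 0.0245,"z": 0.03,"wx": -0.0006,"wy": 0,"wz": 0},
  ],
)

```text
clock: 29.35
tcp_pos: [0.5451, 0.3426, 0.1003]
tcp_rot: [3.14, 0.003, -2.963]
wrist_force: [0.7, 0.0, -1.1]
grip_width: 0.0331
grip_force: 41.9
```

```bash
python3 - <<'E'
from h import *
wp((.5443,.3404,.0515,.178))
E
```

```text
29.35 [0.5451 0.3426 0.1003] [ 3.1403e+00  2.9000e-03 -2.9631e+00] 0.0331 [ 0.7  0.  -1.1]
-> (0.5443, 0.3404, 0.0515, 0.178) [ 0.0026 -0.0042  0.0976] [0.0004 0.0009 0.0001]
```

Request:
carry_out(
  plan=[
    {"jaw": 0.1,"x": 0.0026,"y": -0.004,"z": 0.03,"wx": 0,"wy": 0.0005,"wz": 0},
    {"jaw": 0.1,"x": 0.0026,"y": -0.004,"z": 0.05,"wx": 0,"wy": 0.0005,"wz": 0},
    {"jaw": 0.1,"x": 0.0026,"y": -0.004,"z": 0.05,"wx": 0,"wy": 0.0005,"wz": 0},
    {"jaw": 0.1,"x": 0.0026,"y": -0.004,"z": 0.05,"wx": 0,"wy": 0.0005,"wz": 0},
  ],
)

```text
clock: 29.75
tcp_pos: [0.5439, 0.34, 0.0744]
tcp_rot: [3.141, 0.0, -2.963]
wrist_force: [-0.8, 0.1, -1.0]
grip_width: 0.0332
grip_force: 42.0
```

```bash
python3 - <<'E'
from h import *
wp((.5443,.3404,.0515,.178))
E
```

```text
29.75 [0.5439 0.34   0.0744] [ 3.1407  0.     -2.9634] 0.0332 [-0.8  0.1 -1. ]
-> (0.5443, 0.3404, 0.0515, 0.178) [-0.001   0.0006  0.0458] [0.0003 0.     0.0001]
```

Request:
carry_out(
  plan=[
    {"jaw": 0.1,"x": -0.001,"y": 0.0006,"z": 0.015,"wx": 0,"wy": 0,"wz": 0},
    {"jaw": 0.1,"x": -0.001,"y": 0.0006,"z": 0.028,"wx": 0,"wy": 0,"wz": 0},
    {"jaw": 0.1,"x": -0.001,"y": 0.0006,"z": 0.036,"wx": 0,"wy": 0,"wz": 0},
    {"jaw": 0.1,"x": -0.001,"y": 0.0006,"z": 0.042,"wx": 0,"wy": 0,"wz": 0},
    {"jaw": 0.1,"x": -0.001,"y": 0.0006,"z": 0.045,"wx": 0,"wy": 0,"wz": 0},
    {"jaw": 0.1,"x": -0.001,"y": 0.0006,"z": 0.045,"wx": 0,"wy": 0,"wz": 0},
  ],
)

```text
clock: 30.35
tcp_pos: [0.5441, 0.3403, 0.0513]
tcp_rot: [3.141, -0.0, -2.963]
wrist_force: [0.1, -1.3, -1.5]
grip_width: 0.0335
grip_force: 42.0
```

Request:
carry_out(
  plan=[
    {"jaw": 0.1,"x": 0,"y": 0,"z": 0.001,"wx": 0,"wy": 0,"wz": 0},
    {"jaw": 0.1,"x": 0,"y": 0,"z": 0.002,"wx": 0,"wy": 0,"wz": 0},
    {"jaw": 0.1,"x": 0,"y": 0,"z": 0.002,"wx": 0,"wy": 0,"wz": 0},
  ],
)

```text
clock: 30.65
tcp_pos: [0.5444, 0.3404, 0.0507]
tcp_rot: [3.141, 0.0, -2.963]
wrist_force: [-0.2, 0.3, -1.2]
grip_width: 0.0336
grip_force: 42.0
```

Request:
carry_out(
  plan=[
    {"jaw": 0.1,"x": 0,"y": 0,"z": 0.001,"wx": 0,"wy": 0,"wz": 0},
    {"jaw": 0.1,"x": 0,"y": 0,"z": 0.002,"wx": 0,"wy": 0,"wz": 0},
    {"jaw": 0.1,"x": 0,"y": 0,"z": 0.002,"wx": 0,"wy": 0,"wz": 0},
  ],
)

```text
clock: 30.95
tcp_pos: [0.5444, 0.3404, 0.0506]
tcp_rot: [3.141, 0.001, -2.963]
wrist_force: [-3.2, -1.6, 4.9]
grip_width: 0.0335
grip_force: 42.4
```

Contact. Release and rise.

Request:
carry_out(
  plan=[
    {"jaw": 0.5,"x": 0,"y": 0,"z": 0,"wx": 0,"wy": 0,"wz": 0},
    {"jaw": 1,"x": 0,"y": 0,"z": 0,"wx": 0,"wy": 0,"wz": 0},
    {"jaw": 1,"x": 0,"y": 0,"z": 0,"wx": 0,"wy": 0,"wz": 0},
    {"jaw": 1,"x": 0,"y": 0,"z": 0,"wx": 0,"wy": 0,"wz": 0},
    {"jaw": 1,"x": 0,"y": 0,"z": -0.08,"wx": 0,"wy": 0,"wz": 0},
    {"jaw": 1,"x": 0,"y": 0,"z": -0.16,"wx": 0,"wy": 0,"wz": 0},
    {"jaw": 1,"x": 0,"y": 0,"z": -0.24,"wx": 0,"wy": 0,"wz": 0},
    {"jaw": 1,"x": 0,"y": 0,"z": -0.24,"wx": 0,"wy": 0,"wz": 0},
  ],
)

```text
clock: 31.75
tcp_pos: [0.5476, 0.3418, 0.1765]
tcp_rot: [3.138, 0.011, -2.963]
wrist_force: [0.1, 0.4, 0.4]
grip_width: 0.0852
grip_force: 0.0
```

Request:
carry_out(
  plan=[
    {"jaw": 1,"x": 0,"y": 0,"z": -0.06,"wx": 0,"wy": 0,"wz": 0},
    {"jaw": 1,"x": 0,"y": 0,"z": -0.06,"wx": 0,"wy": 0,"wz": 0},
    {"jaw": 1,"x": 0,"y": 0,"z": -0.06,"wx": 0,"wy": 0,"wz": 0},
  ],
)

```text
clock: 32.05
tcp_pos: [0.5447, 0.3404, 0.1997]
tcp_rot: [3.14, 0.001, -2.963]
wrist_force: [-1.1, 0.5, -0.5]
grip_width: 0.0854
grip_force: 0.0
```

```bash
python3 - <<'E'
from h import *
wshot(19)
# overlay predicted board + hull for each, montage: green(w19), blue(w15), red(w11)
M=np.zeros((600,800,3),np.uint8)
for i,(k,C,yaw) in enumerate([(19,(.5443,.3404),.178),(15,(.5573,.1053),-.2),(11,(.505,-.367),.447)]):
    im=cv2.imread(f'pics/w{k}.png');P=wP(k);p=proj(P,[[*C,.03]])[0].astype(int)
    im=im[p[1]-110:p[1]+110,p[0]-48:p[0]+48]; M[:,i*266:i*266+262]=cv2.resize(im,(262,600),interpolation=cv2.INTER_CUBIC); print(k,p-[48,110])
cv2.imwrite('pics/m19.png',M); print(ctrl.sense()['clock'])
E
```

```text
32.05 [0.54471655 0.34037694 0.1997182 ] [ 3.14034095e+00  1.41826179e-03 -2.96340780e+00]
19 [277 105]
15 [276 105]
11 [278 106]
32.1
```

View pics/m19.png

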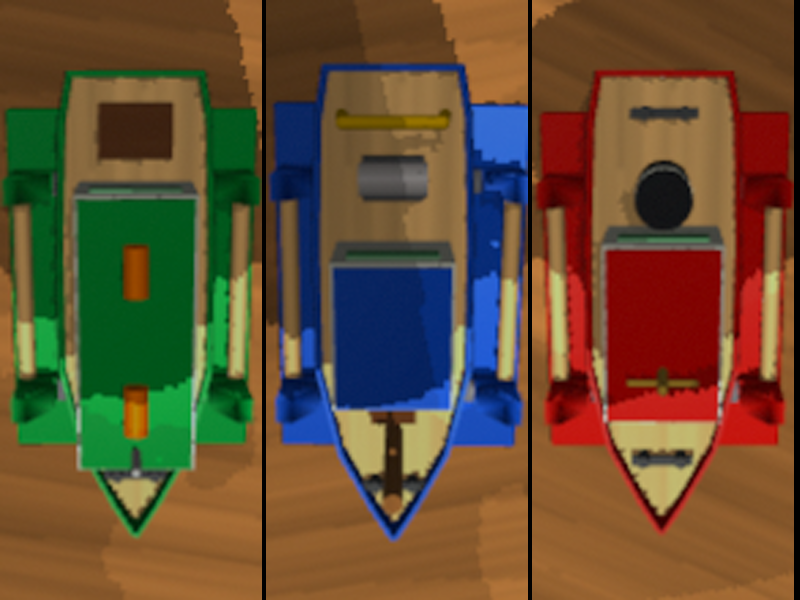

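```bash
python3 - <<'E'
from h import *
for k,o,x,r in [(19,(277,105),136,(72,536,108,443)),(15,(276,105),394-266,(66,539,103,444)),(11,(278,106),662-532,(72,532,112,445))]:
    P=wP(k); f=lambda y:(o[0]+x/2.73,o[1]+y/2.727)
    a=onz(P,[f(r[0]),f(r[1])],.047); b=onz(P,[f(r[2]),f(r[3])],.003)
    ax=(a[1]-a[0])/np.linalg.norm(a[1]-a[0]); print(k,'along off mm',((a.mean(0)-b.mean(0))@ax*1000).round(1),np.linalg.norm(a[1]-a[0]).round(4),np.linalg.norm(b[1]-b[0]).round(4))
im=ctrl.camera('scene'); cv2.imwrite('pics/s20.png',im[:,:,::-1])
E
```

```text
19 along off mm 1.8 0.1481 0.1204
15 along off mm 1.7 0.148 0.1204
11 along off mm -0.0 0.1475 0.1206
```

View pics/s20.png

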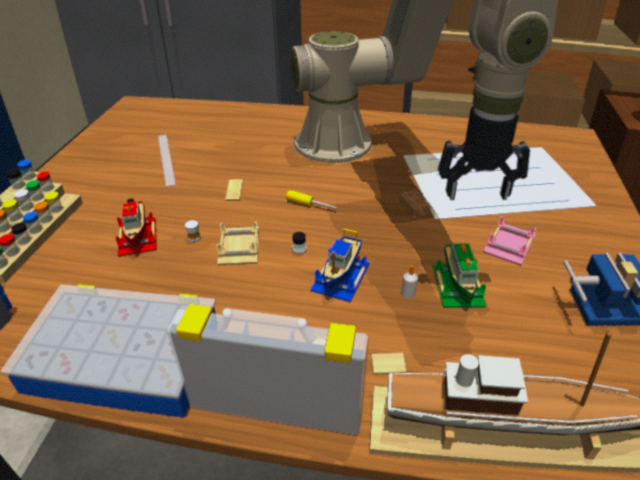

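The scene view shows red on red (136,230), blue on blue (341,265) and green on green (460,275). The jars (192,230) and (299,242) and the glue (409,283) stand where they did at the start. Each boat is within 2 mm of its cradle's centre, so I'm handing in.

```bash
python3 -c "
from plant import ctrl
print(ctrl.job_done())"
```

```text
the job is handed in; nothing more can be done
None
```

All three boats are on their own-colour cradles, seated level and within about 2 mm of centre by my camera measurements. The jars and glue bottle were left untouched, and I handed the job in at about 32 s on the robot's clock.

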